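# Make up a lettering kit and a colouring kit on two boards

### The arm

A 7-joint arm with a two-finger parallel gripper is mounted at the origin on a cart in front of the work surface, level with it; the furniture and walls round the work are solid. World frame = base frame: x ahead of the robot, y to its left, z up, the work surface at z = 0. Lengths are in m, angles in degrees, forces in N, time in s.
With the tool pointing down it reaches from about 0.425 to 0.875 m from the base axis. Payload 4.7 kg.
Tool frame: the origin (TCP) lies at the centre of the arm's flange, where the gripper is bolted on; the fingertips stand 182 mm ahead of it and the grasp point (between the pads) lies 164 mm ahead of it; z points along the fingers, x is the direction in which the jaws open and shut, and the axes are right-handed (so a half turn about z gives the same grasp; the last joint's range is limited). The gripper opens to 87 mm and grips with 3 to 60 N. Pads are 19 mm wide; open, the fingers measure 117 mm over their backs; the gripper's body (75 mm by 190 mm) begins 51 mm behind the grasp point.
Start: joints at [73.516, 18.392, -4.016, 83.108, 1.295, 78.541, -3.26], TCP at [0.193, -0.621, 0.405] pointing down, gripper open.
Joint ranges: [-163.93, 163.93], [-17.29, 119.83], [-79.2, 71.16], [3.27, 140.29], [-89.18, 269.18], [5.43, 117.66], [-154.24, 154.24]. Speed limits (degrees/s): [147.25, 147.25, 180, 180, 180, 180, 180].

### API

Orientations are given as [roll, pitch, yaw] about the fixed x, y, z axes, in that order (R = Rz(yaw) Ry(pitch) Rx(roll)).
In Python, from cell import env gives the robot as it stands. The module is installed in compiled form; this text tells all that it offers.
- The arm moves only by the tool carry_out, never from a script. Its argument "increments" is a list of rows, each a list of 5 numbers: the shift along the world's x, y, z in m, then the turn about the world's z in degrees, then the gripper's target within -1 to 1 (shut at 1, half-way at 0, fully open at -1). In form: [[dx, dy, dz, spin, jaw], ...]. A call has 1 to 20 rows; each row is the pose to reach, as a shift and turn from the pose commanded when the call began; what a row does not reach only later rows make up. A row lasts 1/10 s, in which the tool goes at most 50 mm and 8.59 degrees, less where a joint would pass 70% of its speed; a pose out of reach is approached as far as the arm can. A call with a gripper value outside its range is refused whole. The fingers move at their own pace and stop on an object; "grip_force" is the grip in N (left out, the last holds). Time passes only in rows, so rows that repeat a pose let the fingers close. It gives the time, the measured TCP pose, the force and the opening at its end, in the units of the state.
- env.get_obs(): the state, without advancing time (a new reading comes with each control period).
- env.read_camera(name): name is "side" or "top" or "wrist"; returns (picture, depth): 400x640x3 uint8, red, green, blue; 400x640 float32, m along the optical axis (not along the pixel's ray), 0 where there is no reading.
- env.get_calibration(name): a dict with "K" (3x3 intrinsics, pixels), "camera_from_world" (4x4, takes a point from world to camera coordinates); the wrist camera has in their place "T_tool_cam" (4x4, takes a point from camera to tool coordinates, whose origin is the TCP and whose axes are the tool frame's). Camera axes: x right, y down, z forward; pixel columns grow to the right and rows downward; lengths in m; the calibration is good to about 2 mm. A picture is of the moment at which its call begins: read the wrist's pose just before it. get_calibration takes no time and is no camera call.
- env.sign_off(): hands the job in, once; it reports no verdict.
The state is a dict: "time_s": time; "qpos": joint angles; "joint_velocities": joint speeds; "effort": joint torques, N m; "tool_pos": TCP position; "tool_rot": TCP orientation; "force": force on the tool from outside, world axes, zero at the start; "wrist_torque": the same for the moment, N m; "grip_width": finger opening in m.
Only numpy, scipy, OpenCV 4.12 (cv2) and the standard library are available. Lean on these libraries where they do the work, as an engineer would, in place of code of your own. Each camera call takes 0.05 s, during which the arm holds its last target.

### The job

Make up the two painters' kits from the stock on the bench: on the short board the lettering kit, with the low black-lidded ink jar in the round recess and the eraser in the rectangular one; on the long board the colouring kit, with the slim small jar in the round recess and the loose paint tube in the long one. Set each thing down flat in its recess, jars upright, and let go of it; leave the squat jar and the toy globe where they stand.

Things in the scene. Friction and masses are not known exactly. Their poses are not given: they have to be found in the camera images.
- short_board: Shorter of two light wooden kit boards, 72 x 139 x 12 mm, fixed. Origin: underside centre; x across its width, away from the robot; y along its length, to the robot's left; z up. Two grey-lined recesses in the top, floors 9 mm above the origin, 3 mm deep: round, 62 mm across, centre x 0, y -30.5 mm (right end), for the ink jar; rectangular, 32 (x) by 52 mm (y), centre x 0, y +35.5 mm, for the eraser.
- long_board: Longer kit board, same wood, 72 x 162 x 12 mm, fixed. Origin, axes as on the short board. Two grey-lined recesses in the top, floors 9 mm above the origin, 3 mm deep: round, 51 mm across, centre x 0, y +47.5 mm (left end), for the small jar; long rectangle, 42 (x) by 86 mm (y), centre x 0, y -30 mm (right end), for the paint tube.
- ink_jar: Ink jar: low round glass jar with a broad black lid, 47 mm across, 44 mm high, 0.1 kg (not the twice as tall black-lidded pigment jar at the back). Stands upright. Origin: centre of the underside; z up.
- eraser: Eraser in a card sleeve, a small flat block 16 mm wide (its x), 38 mm long (its y) and 11 mm high (its z), lying flat. Origin: centre of the underside. Grasp it across its width.
- small_jar: Slim small glass jar with a yellowish lid, 36 mm across, 48 mm high (taller than wide), 0.07 kg. Stands upright. Origin: centre of the underside; z up.
- loose_tube: Crushed aluminium paint tube lying flat on the bench, the only one there (those in the sorting tray on the table do not count). 27 mm wide (x), 71 mm long (y; cap at -y, folded tail at +y), 17 mm high at the shoulder. Origin: on the underside at mid-length. Grasp across its width, at the origin or up to 15 mm towards the cap. May lie either way round in its recess.
- squat_jar: Bystander, not part of a kit: squat, bulging glass jar with a yellowish lid, 52 mm across and 40 mm high (wider than high). Origin: centre of the underside. Stays where it is.
- toy_globe: Bystander, not part of a kit: thumb-size toy globe on a foot, 36 mm across, 50 mm high. Origin: centre of the underside. Stays where it is.
Not all that is in view belongs to the job. Of the things like the eraser, leave any that is pink or red; of the rest the smaller one is meant.

How it is judged (in metres and radians):
At the end, for the whole second after the job is handed in: Ink jar and eraser in their recesses of the short board, small jar and tube in theirs of the long board: within about 11 mm of centre, down on the floor (2 mm), level to 0.1 rad, eraser and tube along the recess, all released and at rest; squat jar and toy globe unmoved (20 mm) (x of ink_jar in the frame of short_board between -0.011 and 0.011 m and y of ink_jar in the frame of short_board between -0.0415 and -0.0195 m and z of ink_jar in the frame of short_board between 0.007 and 0.0107 m and angle between each of ink_jar, eraser, small_jar, loose_tube's own z axis and vertical below 0.1 rad and linear speed of each of ink_jar, eraser, small_jar, loose_tube below 0.02 m/s and angular speed of each of ink_jar, eraser, small_jar, loose_tube below 0.2 rad/s and contact force between each of ink_jar, eraser, small_jar, loose_tube and the fingers below 0.1 N and x of eraser in the frame of short_board between -0.012 and 0.012 m and y of eraser in the frame of short_board between 0.0235 and 0.0475 m and z of eraser in the frame of short_board between 0.007 and 0.0107 m and angle between the y axis of eraser and the y axis of short_board, either way round below 0.6 rad and x of small_jar in the frame of long_board between -0.011 and 0.011 m and y of small_jar in the frame of long_board between 0.0365 and 0.0585 m and z of small_jar in the frame of long_board between 0.007 and 0.0107 m and x of loose_tube in the frame of long_board between -0.012 and 0.012 m and y of loose_tube in the frame of long_board between -0.042 and -0.018 m and z of loose_tube in the frame of long_board between 0.007 and 0.0107 m and angle between the y axis of loose_tube and the y axis of long_board, either way round below 0.6 rad); the robot touches nothing.
It fails at once if the squat jar is moved by more than 20 mm or tipped (distance of squat_jar from where it was at the start of the episode above 0.02 m or angle between squat_jar's own z axis and vertical above 0.5 rad).
It fails at once if the toy globe is moved by more than 20 mm or tipped (distance of toy_globe from where it was at the start of the episode above 0.02 m or angle between toy_globe's own z axis and vertical above 0.5 rad).
It also fails if it takes over 90 s, if anything falls off the work surface, if the arm or the gripper's body presses on something with over 40 N, if the wrist force passes 120 N, or if a joint passes its speed limit or range.

## Working session

There is one attempt and no reset: what is moved stays moved. The work goes in short steps, Python scripts to look and compute and a tool call to move; the robot and the scene stay as the last step left them, time stands still between calls to the robot, and variables do not carry over. Pictures are saved under pics/ and viewed, and the job is handed in when it is done.

Besides the shell and the picture viewer there is one more tool, called after ">>>" as name([rows], argument=value, ...), one row to a line, values as JSON. carry_out: Moves the arm, as the interface text tells. Its arguments: {"type":"object","properties":{"increments":{"type":"array"},"grip_force":{"type":"number"}},"required":["increments"]}

```bash
mkdir -p pics; cat > h.py <<'E'
import numpy as np, cv2
from cell import env
def cam(n):
    p,d=env.read_camera(n); cal=env.get_calibration(n); return p,d,cal
def save(name,p,scale=1):
    cv2.imwrite('pics/'+name,cv2.resize(p[:,:,::-1],None,fx=scale,fy=scale,interpolation=cv2.INTER_CUBIC))
E
python3 - <<'E'
from h import *
print(env.get_obs())
for n in ['side','top','wrist']:
    p,d,c=cam(n); save(n+'0.png',p); np.savez(n+'0.npz',p=p,d=d); print(n,c)
E
```

```text
{'time_s': 0.0, 'qpos': array([73.51631942, 18.43854943, -4.0173577 , 83.17796332,  1.29731078,
       78.54177855, -3.26046796]), 'joint_velocities': array([ 0.0279186 ,  0.03953143,  0.02542665, -0.04007452,  0.08982222,
       -0.01414548, -0.05013995]), 'effort': array([ 3.74149386e-04, -4.91297150e+01, -4.03531976e-01, -3.12536681e+01,
       -6.37151767e-02,  4.38858045e-02,  1.98449525e-04]), 'tool_pos': array([ 0.19311338, -0.62041342,  0.40364041]), 'tool_rot': array([ 1.79992329e+02,  1.12904252e-01, -7.27047832e+01]), 'force': array([ 0.29972719, -0.02252418,  0.04084336]), 'wrist_torque': array([-0.04064251, -0.02620047, -0.01701956]), 'grip_width': 0.08703454933270577}
side {'K': array([[392.31495228,   0.        , 320.8148317 ],
       [  0.        , 392.31495228, 196.95079602],
       [  0.        ,   0.        ,   1.        ]]), 'camera_from_world': array([[ 0.99007568, -0.13966639, -0.01560306, -0.55037774],
       [-0.10577689, -0.66749556, -0.73706236, -0.07763456],
       [ 0.09252786,  0.73139796, -0.6756446 ,  1.00181577],
       [ 0.        ,  0.        ,  0.  
[... 278 characters left out ...]
[-0.98679612, -0.02739269, -0.15963416,  0.50068013],
       [ 0.15903506,  0.02282345, -0.98700909,  1.09068344],
       [ 0.        ,  0.        ,  0.        ,  1.        ]])}
wrist {'K': array([[312.31089656,   0.        , 323.48138719],
       [  0.        , 312.31089656, 199.34686619],
       [  0.        ,   0.        ,   1.        ]]), 'T_tool_cam': array([[ 9.99998392e-01, -1.57093760e-03, -8.65142994e-04,
         1.14243898e-03],
       [ 1.75764674e-03,  9.54338261e-01,  2.98722938e-01,
        -8.29121115e-02],
       [ 3.56363965e-04, -2.98723979e-01,  9.54339488e-01,
         2.05401454e-02],
       [ 0.00000000e+00,  0.00000000e+00,  0.00000000e+00,
         1.00000000e+00]])}
```

View pics/top0.png

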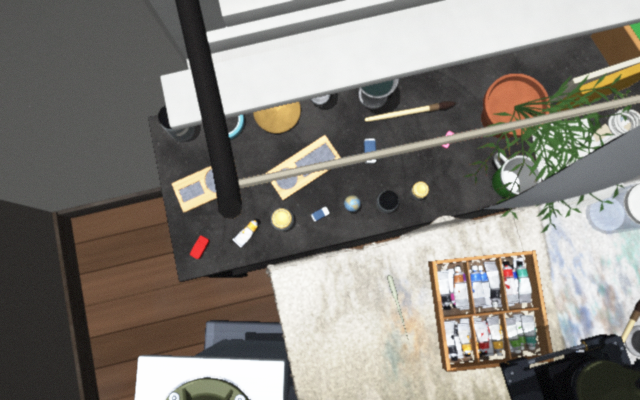

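View pics/side0.png

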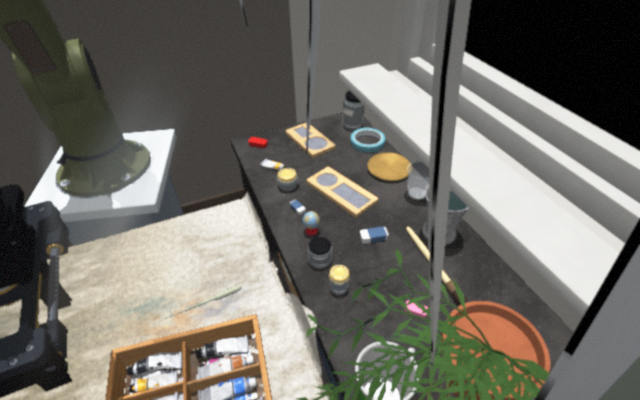

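View pics/wrist0.png

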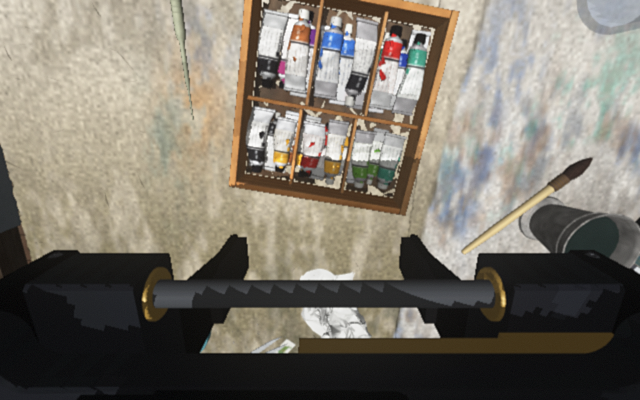

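The top view shows these lookalikes:
- **Ink jar:** black lid at (388,200). The tall pigment jar is at the back left, (180,122).
- **Eraser:** small blue/white at (320,214), larger blue/white at (370,149), red (199,246), pink (448,139).
- **Yellow lids:** (282,219), which looks squat, and (420,189), which looks slim.
- **Tube:** (245,233). The tray tubes don't count.
- **Globe:** (352,204).
- **Boards:** short at (200,188), partly hidden by the post. Long at (304,167).

Next I'll check these in a crop and measure the heights of the bars.

```bash
cat >> h.py <<'E'
def world(n,d,K=None,T=None):
    c=env.get_calibration(n); K=c['K']
    if n=='wrist':
        raise SystemExit
    T=np.linalg.inv(c['camera_from_world'])
    v,u=np.mgrid[0:d.shape[0],0:d.shape[1]]
    P=np.stack([(u-K[0,2])/K[0,0]*d,(v-K[1,2])/K[1,1]*d,d],-1)
    return P@T[:3,:3].T+T[:3,3]
def pix(n,X):
    c=env.get_calibration(n); q=c['camera_from_world'][:3,:3]@np.array(X)+c['camera_from_world'][:3,3]
    q=c['K']@q; return q[:2]/q[2]
E
python3 - <<'E'
from h import *
z=np.load('top0.npz');p=z['p'];d=z['d'];W=world('top',d)
np.set_printoptions(precision=4,suppress=True)
for nm,(u,v) in dict(ink=(388,200),small=(420,189),squat=(282,219),globe=(352,204),er=(320,214),er2=(370,149),red=(199,246),tube=(245,233),pink=(448,139),post1=(190,30),post2=(210,110),post3=(230,205),bar=(300,172),bar2=(420,146),bar3=(550,120),bench=(340,230),shelf=(300,80),shortb=(179,187),longb=(270,176),longb2=(336,152),pot=(516,95),tallblk=(178,128),mug=(515,170),greyobj=(560,190),gold=(277,115),jar3=(378,92),brush=(400,112),brush2=(440,218), leaf=(520,200)).items():
    print(nm,(u,v),W[v,u])
c=p[110:270,150:450]; save('crop_top.png',c,2.6)
s=np.load('side0.npz')['p'][110:330,230:470]; save('crop_side.png',s,2.7)
E
```

```text
ink (388, 200) [ 0.5005 -0.3751  0.0452]
small (420, 189) [ 0.527  -0.4449  0.0432]
squat (282, 219) [ 0.4533 -0.1453  0.0366]
globe (352, 204) [ 0.4888 -0.2969  0.0496]
er (320, 214) [ 0.4704 -0.2275  0.0069]
er2 (370, 149) [ 0.6212 -0.3367  0.0152]
red (199, 246) [0.3905 0.0394 0.0112]
tube (245, 233) [ 0.4224 -0.0618  0.0121]
pink (448, 139) [ 0.3791 -0.2913  0.9711]
post1 (190, 30) [ 0.4092 -0.2005  0.9908]
post2 (210, 110) [ 0.382  -0.2086  0.9889]
post3 (230, 205) [ 0.35   -0.2175  0.9909]
bar (300, 172) [ 0.3644 -0.2385  0.9763]
bar2 (420, 146) [ 0.3758 -0.281   0.9726]
bar3 (550, 120) [ 0.3887 -0.3302  0.9664]
bench (340, 230) [ 0.4362 -0.2733  0.001 ]
shelf (300, 80) [ 0.7166 -0.1828  0.1794]
shortb (179, 187) [0.5222 0.0937 0.0121]
longb (270, 176) [ 0.3623 -0.2283  0.9781]
longb2 (336, 152) [ 0.6132 -0.2597  0.0112]
pot (516, 95) [ 0.7295 -0.6424  0.0894]
tallblk (178, 128) [0.6161 0.059  0.1637]
mug (515, 170) [ 0.5803 -0.6608  0.0193]
greyobj (560, 190) [ 0.4108 -0.4506  0.7044]
gold (277, 115) [ 0.7008 -0.12    0.0009]
jar3 (378, 92) [ 0.7319 -0.3471  0.0822]
brush (400, 112) [ 0.7106 -0.4043  0.0145]
brush2 (440, 218) [ 0.4697 -0.4969  0.0011]
leaf (520, 200) [ 0.41   -0.4361  0.649 ]
```

View pics/crop_top.png

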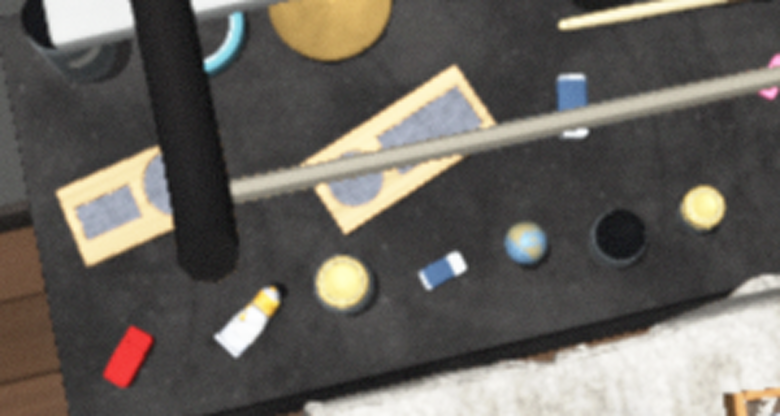

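View pics/crop_side.png

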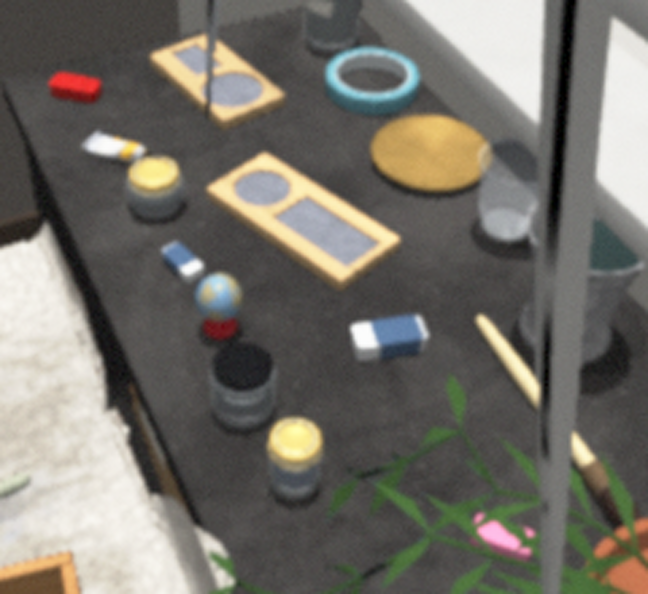

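The crops settle the choices:
- **Ink jar:** low black lid at top (388,200).
- **Slim jar:** top (420,189). It's taller than wide in the side view.
- **Squat jar:** (282,219).
- **Eraser:** the smaller blue one at (320,214). The one at (370,149) is larger.

The bars over the bench are at z≈0.97. Next I'll see what else sits high near the arm.

```bash
python3 - <<'E'
from h import *
np.set_printoptions(precision=3,suppress=True)
for n in ['top','side']:
    z=np.load(n+'0.npz');d=z['d'];W=world(n,d)
    ok=(d>0)&(W[...,2]>0.06)&(W[...,0]<0.95)&(W[...,0]>-0.1)&(abs(W[...,1])<0.9)
    P=W[ok]; uv=np.argwhere(ok)
    g=np.floor(P/np.array([.1,.1,.1])).astype(int)
    k,c=np.unique(g,axis=0,return_counts=True)
    print(n); print([tuple(int(t) for t in a)+(int(b),) for a,b in zip(k,c) if b>15])
E
```

```text
top
[(1, -6, 3, 1645), (1, -6, 4, 424), (2, -8, 3, 122), (2, -7, 2, 69), (2, -7, 3, 1254), (2, -7, 4, 544), (2, -7, 5, 158), (2, -6, 2, 17), (2, -6, 3, 958), (2, -6, 4, 872), (2, -6, 5, 712), (3, -4, 9, 1410), (3, -3, 9, 5935), (4, -9, 0, 349), (4, -9, 1, 309), (4, -8, 1, 127), (4, -7, 1, 257), (4, -6, 1, 40), (4, -6, 7, 34), (4, -5, 5, 102), (4, -5, 6, 941), (4, -5, 7, 2775), (4, -5, 8, 699), (4, -3, 9, 951), (4, -2, 9, 444), (5, -9, 0, 160), (5, -9, 1, 290), (5, -8, 1, 342), (5, -7, 0, 468), (5, -7, 1, 930), (5, -7, 2, 22), (5, -6, 1, 298), (5, -6, 2, 68), (6, -9, 1, 96), (6, -8, 1, 1088), (6, -7, 0, 334), (6, -7, 1, 1304), (6, -6, 0, 131), (6, -6, 1, 221), (6, -3, 1, 190), (6, -2, 1, 875), (6, -1, 1, 1023), (6, 0, 0, 45), (6, 0, 1, 1362), (6, 1, 0, 331), (6, 1, 1, 340), (6, 1, 2, 453), (6, 1, 3, 607), (6, 1, 4, 856), (6, 1, 5, 25), (6, 2, 0, 361), (6, 2, 1, 1090), (6, 2, 2, 1460), (6, 2, 3, 1940), (6, 2, 4, 1320), (6, 2, 5, 44), (6, 3, 0, 369), (6, 3, 1, 1086), (6, 3, 2, 1014), (6, 3, 3, 230), (6, 4, 0, 274), (6, 4, 1, 340), (7, -9, 0, 126), (7, -9, 1, 798), (7, -8, 0, 86), (7, -8
[... 2196 characters left out ...]
57), (6, 3, 2, 335), (6, 4, 0, 132), (6, 4, 1, 287), (6, 4, 2, 113), (7, -8, 1, 147), (7, -7, 0, 1898), (7, -7, 1, 1063), (7, -6, 0, 470), (7, -6, 1, 1998), (7, -5, 1, 1957), (7, -4, 0, 460), (7, -4, 1, 1372), (7, -3, 0, 79), (7, -3, 1, 883), (7, -2, 0, 68), (7, -2, 1, 849), (7, -1, 1, 928), (7, -1, 2, 944), (7, -1, 3, 430), (7, 0, 1, 536), (7, 0, 2, 1608), (7, 0, 3, 863), (7, 1, 1, 198), (7, 1, 2, 556), (7, 1, 3, 126), (8, -7, 1, 798), (8, -6, 1, 3606), (8, -6, 2, 55), (8, -5, 1, 3029), (8, -5, 2, 1890), (8, -4, 1, 1697), (8, -4, 2, 3016), (8, -3, 1, 849), (8, -3, 2, 2503), (8, -2, 1, 43), (8, -2, 2, 934), (8, -1, 2, 78), (9, -6, 1, 694), (9, -6, 2, 1605), (9, -5, 2, 2761), (9, -4, 2, 373)]
```

```bash
python3 - <<'E'
from h import *
np.set_printoptions(precision=3,suppress=True)
z=np.load('top0.npz');p=z['p'];d=z['d'];W=world('top',d)
save('crop_tr.png',p[60:260,430:640],3)
for u,v in [(505,205),(530,200),(560,195),(600,170),(630,150),(580,180),(540,160),(550,140),(600,130),(500,150),(625,115)]:
    print((u,v),W[v,u])
E
```

```text
(505, 205) [ 0.411 -0.436  0.606]
(530, 200) [ 0.409 -0.443  0.656]
(560, 195) [ 0.41  -0.46   0.683]
(600, 170) [ 0.416 -0.454  0.765]
(630, 150) [ 0.421 -0.453  0.807]
(580, 180) [ 0.413 -0.452  0.737]
(540, 160) [ 0.569 -0.657  0.165]
(550, 140) [ 0.607 -0.674  0.175]
(600, 130) [ 0.683 -0.863  0.003]
(500, 150) [ 0.577 -0.567  0.203]
(625, 115) [ 0.713 -0.91   0.024]
```

View pics/crop_tr.png

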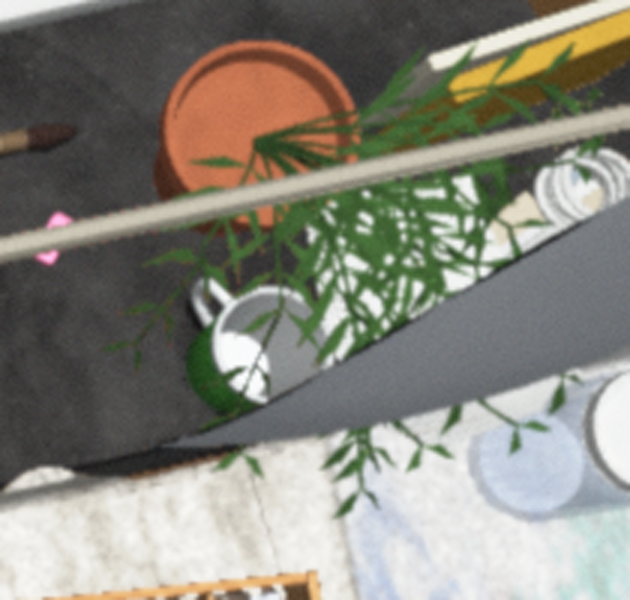

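```bash
python3 - <<'E'
from h import *
np.set_printoptions(precision=3,suppress=True)
for n in ['top','side']:
    z=np.load(n+'0.npz');d=z['d'];W=world(n,d)
    m=(d>0)&(W[...,2]>0.38)&(W[...,2]<0.95)&(W[...,0]>0.3)&(W[...,0]<0.7)&(W[...,1]<-0.1)&(W[...,1]>-0.75)
    P=W[m];uv=np.argwhere(m)
    o=np.argsort(P[:,2])
    for i in o[::max(1,len(o)//25)]: print(n,uv[i][::-1],P[i])
E
```

```text
top [478 209] [ 0.426 -0.447  0.468]
top [533 204] [ 0.411 -0.46   0.62 ]
top [532 201] [ 0.409 -0.448  0.649]
top [518 194] [ 0.412 -0.427  0.669]
top [531 194] [ 0.411 -0.434  0.682]
top [580 192] [ 0.412 -0.473  0.693]
top [597 188] [ 0.414 -0.484  0.702]
top [558 188] [ 0.411 -0.446  0.71 ]
top [569 186] [ 0.412 -0.452  0.718]
top [553 182] [ 0.414 -0.436  0.725]
top [605 181] [ 0.414 -0.476  0.731]
top [614 178] [ 0.416 -0.479  0.738]
top [611 177] [ 0.415 -0.474  0.744]
top [574 175] [ 0.415 -0.441  0.751]
top [562 170] [ 0.417 -0.429  0.757]
top [599 171] [ 0.416 -0.455  0.762]
top [632 167] [ 0.418 -0.477  0.768]
top [589 164] [ 0.418 -0.442  0.774]
top [636 162] [ 0.419 -0.473  0.78 ]
top [592 158] [ 0.42  -0.438  0.786]
top [615 157] [ 0.419 -0.451  0.792]
top [619 153] [ 0.421 -0.45   0.799]
top [601 148] [ 0.422 -0.434  0.805]
top [626 145] [ 0.423 -0.447  0.813]
top [631 139] [ 0.424 -0.445  0.823]
top [636 128] [ 0.426 -0.439  0.839]
side [434 325] [ 0.53  -0.743  0.38 ]
side [435 293] [ 0.527 -0.738  0.41 ]
side [438 264] [ 0.528 -0.731  0.429]
side [437 250] [ 0.524 -0.732  0.443]
side [439 232] [ 0.524 -0.729  0.454]
side [442 213] [ 0.526 -0.724  0.463]
side [310 109] [ 0.469 -0.617  0.47 ]
side [448 181] [ 0.53  -0.715  0.478]
side [310  92] [ 0.469 -0.619  0.484]
side [310  84] [ 0.469 -0.619  0.49 ]
side [446 156] [ 0.524 -0.717  0.496]
side [313  63] [ 0.472 -0.612  0.501]
side [313  55] [ 0.472 -0.612  0.507]
side [316  44] [ 0.475 -0.607  0.512]
side [308  56] [ 0.467 -0.637  0.517]
side [444 118] [ 0.516 -0.722  0.521]
side [447 106] [ 0.517 -0.72   0.525]
side [453  89] [ 0.522 -0.712  0.529]
side [451  83] [ 0.52  -0.714  0.533]
side [455  72] [ 0.522 -0.712  0.537]
side [456  62] [ 0.521 -0.711  0.541]
side [449  62] [ 0.514 -0.721  0.545]
side [465  32] [ 0.526 -0.704  0.55 ]
side [463  22] [ 0.523 -0.707  0.555]
side [457  17] [ 0.516 -0.714  0.56 ]
side [455   5] [ 0.512 -0.719  0.566]
```

A panel or lamp hangs near (0.41, -0.45) from z≈0.46 up, so I'll keep the arm low and pass inside it. The plan is to go round on a smaller radius to a view point over the bench.

>>> carry_out([
  [0.005,0.03,-0.01,0,-1],
  [0.01,0.07,-0.03,0,-1],
  [0.015,0.11,-0.05,0,-1],
  [0.025,0.15,-0.06,0,-1],
  [0.03,0.19,-0.06,0,-1],
  [0.05,0.22,-0.06,0,-1],
  [0.08,0.25,-0.06,0,-1],
  [0.11,0.28,-0.06,-2,-1],
  [0.14,0.31,-0.05,-4,-1],
  [0.17,0.34,-0.04,-6,-1],
  [0.2,0.37,-0.02,-9,-1],
  [0.22,0.38,0,-12,-1],
  [0.227,0.381,0,-12,-1],
  [0.227,0.381,0,-12,-1],
])

```text
time_s: 1.55
tool_pos: [0.4205, -0.2397, 0.4044]
tool_rot: [180.0, -0.0, -84.6]
force: [-0.5, 0.5, -0.0]
grip_width: 0.0872
```

```bash
cat >> h.py <<'E'
from scipy.spatial.transform import Rotation as Rt
def wristT():
    o=env.get_obs(); T=np.eye(4); T[:3,:3]=Rt.from_euler('xyz',o['tool_rot'],degrees=True).as_matrix(); T[:3,3]=o['tool_pos']
    return T@env.get_calibration('wrist')['T_tool_cam']
def shot(name,n='wrist'):
    c=env.get_calibration(n)
    T=wristT() if n=='wrist' else np.linalg.inv(c['camera_from_world'])
    p,d=env.read_camera(n); np.savez(name+'.npz',p=p,d=d,T=T,K=c['K']); save(name+'.png',p); return name
class S:
    def __init__(s,name):
        z=np.load(name+'.npz'); s.p,s.d,s.T,s.K=[z[k] for k in 'pdTK']
        v,u=np.mgrid[0:400,0:640]
        s.W=np.stack([(u-s.K[0,2])/s.K[0,0]*s.d,(v-s.K[1,2])/s.K[1,1]*s.d,s.d],-1)@s.T[:3,:3].T+s.T[:3,3]
    def ray(s,u,v,z):   # point on plane z
        r=s.T[:3,:3]@np.array([(u-s.K[0,2])/s.K[0,0],(v-s.K[1,2])/s.K[1,1],1]); 
        return s.T[:3,3]+r*(z-s.T[2,3])/r[2]
    def pix(s,X):
        q=s.K@(s.T[:3,:3].T@(np.array(X)-s.T[:3,3])); return q[:2]/q[2]
E
python3 - <<'E'
from h import *
shot('w1')
E
```

```text
(no output)
```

View pics/w1.png

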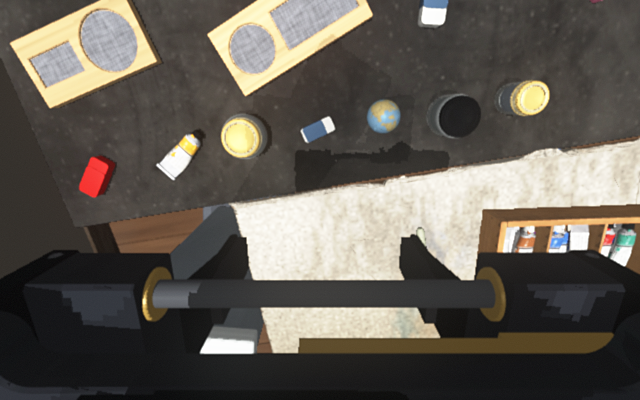

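The wrist view shows everything: short board (85,45), long board (290,40), tube (180,155), squat jar (243,136), small eraser (318,129), globe (384,116), ink jar (458,115), slim jar (528,98). Next is a closer crop and measurements from it.

```bash
python3 - <<'E'
from h import *
s=S('w1'); save('w1a.png',s.p[0:200,0:280],2.8); save('w1b.png',s.p[0:190,200:470],2.9); save('w1c.png',s.p[60:180,280:570],2.7)
np.set_printoptions(precision=4,suppress=True)
W=s.W; hsv=cv2.cvtColor(s.p,cv2.COLOR_RGB2HSV)
for nm,(u0,u1,v0,v1),zmin in [('ink',(422,490,85,145),.034),('small',(490,555,72,122),.038),('squat',(215,272,105,165),.03),('globe',(362,405,95,138),.02),('eraser',(296,340,112,146),.006),('tube',(150,208,128,184),.005)]:
    w=W[v0:v1,u0:u1].reshape(-1,3); w=w[(w[:,2]>zmin)&(w[:,2]<.08)]
    r=cv2.minAreaRect((w[:,:2]*1000).astype(np.float32))
    print(nm,len(w),'mean',w.mean(0),'ztop',np.percentile(w[:,2],[50,95]),'rect',r)
print('bench z',np.median(W[100:110,330:350,2]))
E
```

```text
ink 1587 mean [ 0.5019 -0.3751  0.0424] ztop [0.0431 0.0445] rect ((501.3229064941406, -376.5146484375), (45.87592315673828, 44.28633499145508), 38.941070556640625)
small 1010 mean [ 0.5268 -0.4448  0.0449] ztop [0.0453 0.0474] rect ((526.6663818359375, -446.2333679199219), (33.88666534423828, 33.6680908203125), 73.64070129394531)
squat 1252 mean [ 0.4575 -0.1462  0.0373] ztop [0.0375 0.0396] rect ((456.8892822265625, -145.61886596679688), (42.90865707397461, 42.71510696411133), 87.98561096191406)
globe 898 mean [ 0.4946 -0.2967  0.0438] ztop [0.0445 0.0493] rect ((494.0874328613281, -298.34576416015625), (35.25416564941406, 34.39775466918945), 34.105045318603516)
eraser 491 mean [ 0.4717 -0.2287  0.0108] ztop [0.0108 0.0122] rect ((471.7201232910156, -228.70431518554688), (17.482311248779297, 37.72523498535156), 30.98737144470215)
tube 777 mean [ 0.4322 -0.0726  0.0107] ztop [0.0107 0.0156] rect ((427.48992919921875, -68.76176452636719), (25.134654998779297, 70.3889389038086), 46.773311614990234)
bench z -0.0005231098068639861
```

View pics/w1a.png

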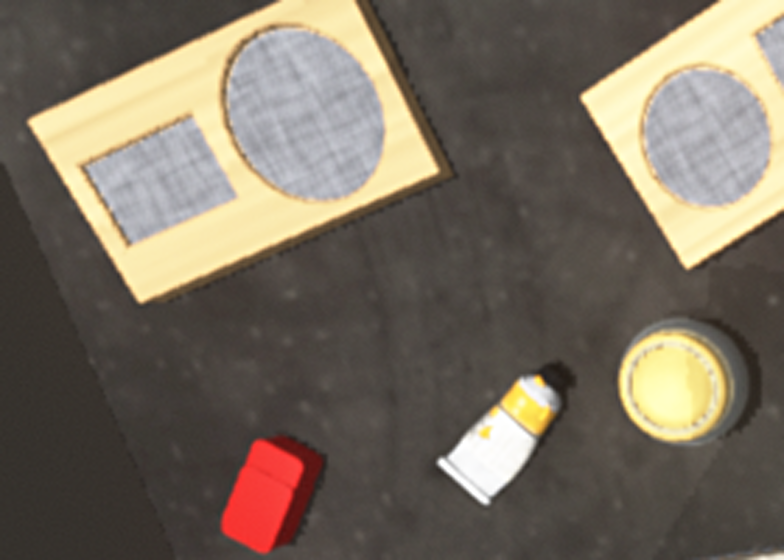

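View pics/w1b.png

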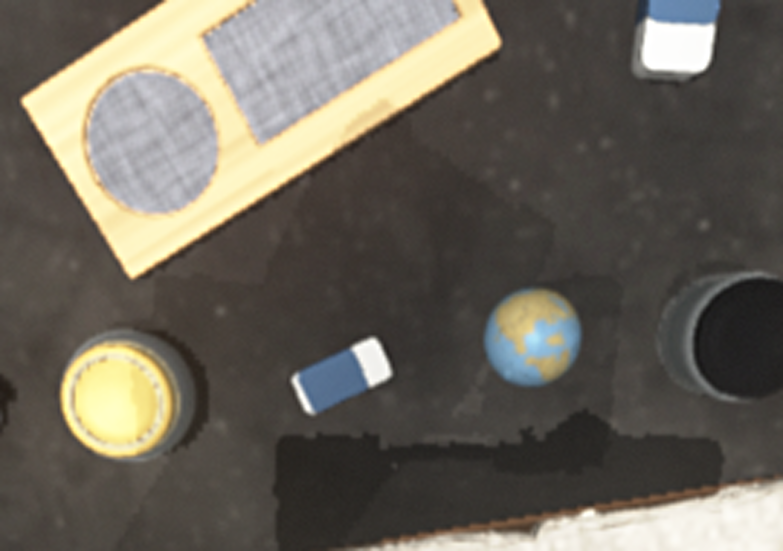

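View pics/w1c.png

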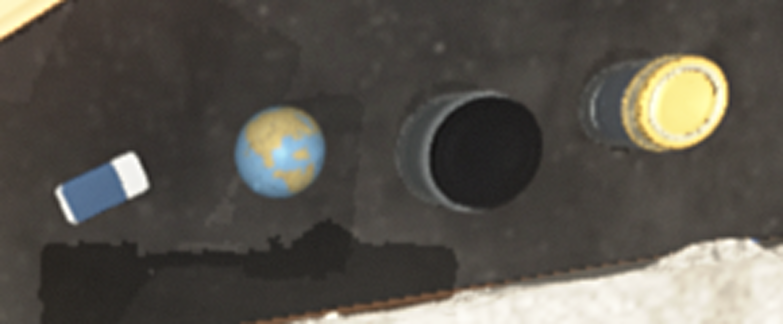

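```bash
python3 - <<'E'
from h import *
from scipy.optimize import least_squares
np.set_printoptions(precision=4,suppress=True)
s=S('w1')
def P(u,v,sc,o,z): return s.ray(u/sc+o[0],v/sc+o[1],z)[:2]
a=lambda u,v,z=.012:P(u,v,2.8,(0,0),z)
b=lambda u,v,z=.012:P(u,v,2.9,(200,0),z)
# board frame (x away, y left)
short=[((36e-3,69.5e-3),a(28,122)),((-36e-3,69.5e-3),a(142,302)),((-36e-3,-69.5e-3),a(442,178)),
 ((.016,.0615),a(82,165)),((.016,.0095),a(192,115)),((-.016,.0095),a(237,195)),((-.016,.0615),a(132,243)),((0,-.0305),a(304,112))]
long=[((.036,.081),b(22,100)),((-.036,.081),b(133,278)),((-.036,-.081),b(500,45)),((0,.0475),b(152,140)),((.021,.013),b(203,38)),((-.021,.013),b(258,143))]
for n,L in (('short',short),('long',long)):
    A=np.array([x[0] for x in L]);B=np.array([x[1] for x in L])
    f=lambda q:(A@np.array([[np.cos(q[2]),np.sin(q[2])],[-np.sin(q[2]),np.cos(q[2])]])+q[:2]-B).ravel()
    r=least_squares(f,[.55,0,0.5]);print(n,r.x[:2],np.degrees(r.x[2])); print(f(r.x).reshape(-1,2)*1000)
    R=np.array([[np.cos(r.x[2]),-np.sin(r.x[2])],[np.sin(r.x[2]),np.cos(r.x[2])]])
    for p in ([(0,-.0305),(0,.0355)] if n=='short' else [(0,.0475),(0,-.03)]): print(' recess',R@p+r.x[:2])
print('ink',s.ray(460,116.3,.044),'small',s.ray(531.1,97.8,.048))
# tube axis: tail mid & cap tip
t1=a((440+487)/2,(462+502)/2,.003); t2=a(558,374,.008); print('tube',t1,t2,np.linalg.norm(t2-t1),(t1+t2)/2)
e=[P(u,v,2.7,(280,60),.011) for u,v in [(57,193),(73,223),(148,183),(130,153)]]; print('er',np.array(e),np.mean(e,0))
d=(e[3]-e[0]+e[2]-e[1]);print(np.degrees(np.arctan2(d[1],d[0])))
d=t2-t1;print('tube dir tail->cap',np.degrees(np.arctan2(d[1],d[0])))
# cross check with the side and top pictures
for n,pts in (('top',[(.5015,-.3755,.044),(.5268,-.4455,.048),(.4717,-.2287,.011)]),('side',[(.5015,-.3755,.044),(.5268,-.4455,.048),(.4717,-.2287,.011)])):
    print(n,[pix(n,X) for X in pts])
E
```

```text
short [0.5301 0.0302] 25.772065177372017
[[ 0.9461 -0.9967]
 [-0.0697  0.2899]
 [ 1.8627  0.0386]
 [ 0.0351  0.9595]
 [ 0.6805 -0.4505]
 [-0.7371 -0.9884]
 [-1.331   1.5886]
 [-1.3865 -0.4409]]
 recess [0.5434 0.0028]
 recess [0.5147 0.0622]
long [ 0.5775 -0.19  ] 35.102517050955896
[[ 0.3347 -0.0739]
 [ 0.1742  0.487 ]
 [ 0.4128 -0.8191]
 [-0.8396 -0.0669]
 [ 0.7516  1.3506]
 [-0.8337 -0.8776]]
 recess [ 0.5502 -0.1511]
 recess [ 0.5947 -0.2145]
ink [ 0.5019 -0.3773  0.044 ] small [ 0.5266 -0.4439  0.048 ]
tube [ 0.4017 -0.045 ] [ 0.4537 -0.0899] 0.06872960830295065 [ 0.4277 -0.0674]
er [[ 0.4676 -0.2098]
 [ 0.4553 -0.2177]
 [ 0.4754 -0.2487]
 [ 0.4872 -0.2397]] [ 0.4714 -0.229 ]
-56.85242679639853
tube dir tail->cap -40.79663706365775
top [array([388.1041, 199.6196]), array([420.6896, 188.7334]), array([320.5354, 213.2007])]
side [array([319.7091, 243.1162]), array([339.3267, 269.8457]), array([297.5717, 204.6186])]
```

```bash
python3 - <<'E'
from h import *
Ps=[]
for n in ['top','side']:
    z=np.load(n+'0.npz');d=z['d'];W=world(n,d); Ps.append(W[(d>0)&(W[...,2]>0.05)&(W[...,2]<.4)])
P=np.vstack(Ps)
print('front x of z>.05 points by y')
for y in np.arange(-.36,.16,.02):
    q=P[(abs(P[:,1]-y)<.01)&(P[:,0]>.55)&(P[:,0]<.8)]
    if len(q): 
        i=np.argsort(q[:,0])[:6]; print(round(y,2),len(q),'minx',np.round(q[i][::2],3).tolist(), 'x for z>.1', np.round(q[q[:,2]>.1][:,0].min() if (q[:,2]>.1).any() else 9,3))
z=np.load('top0.npz');save('sh_top.png',z['p'][60:200,140:400],3)
z=np.load('side0.npz');save('sh_side.png',z['p'][60:230,280:480],3.5)
E
```

```text
front x of z>.05 points by y
-0.36 883 minx [[0.711, -0.35, 0.104], [0.712, -0.351, 0.105], [0.715, -0.358, 0.105]] x for z>.1 0.711
-0.34 891 minx [[0.71, -0.346, 0.106], [0.711, -0.336, 0.108], [0.712, -0.341, 0.106]] x for z>.1 0.71
-0.32 787 minx [[0.713, -0.31, 0.171], [0.713, -0.31, 0.159], [0.714, -0.311, 0.167]] x for z>.1 0.713
-0.3 690 minx [[0.708, -0.29, 0.164], [0.708, -0.292, 0.17], [0.708, -0.294, 0.164]] x for z>.1 0.708
-0.28 706 minx [[0.703, -0.271, 0.16], [0.703, -0.272, 0.168], [0.703, -0.271, 0.176]] x for z>.1 0.703
-0.26 732 minx [[0.697, -0.252, 0.174], [0.697, -0.251, 0.156], [0.698, -0.252, 0.164]] x for z>.1 0.697
-0.24 879 minx [[0.692, -0.232, 0.16], [0.693, -0.235, 0.167], [0.693, -0.232, 0.172]] x for z>.1 0.692
-0.22 825 minx [[0.686, -0.214, 0.168], [0.687, -0.216, 0.174], [0.688, -0.21, 0.168]] x for z>.1 0.686
-0.2 953 minx [[0.68, -0.19, 0.168], [0.681, -0.193, 0.175], [0.682, -0.19, 0.159]] x for z>.1 0.68
-0.18 897 minx [[0.676, -0.171, 0.164], [0.676, -0.175, 0.167], [0.676, -0.174, 0.168]] x for z>.1 0.676
-0.16 921 minx [[0.67, -0.151, 0.162]
[... 902 characters left out ...]
 minx [[0.622, 0.026, 0.163], [0.623, 0.028, 0.167], [0.623, 0.027, 0.172]] x for z>.1 0.622
0.04 2871 minx [[0.617, 0.048, 0.175], [0.618, 0.043, 0.169], [0.618, 0.045, 0.16]] x for z>.1 0.617
0.06 1821 minx [[0.613, 0.064, 0.174], [0.613, 0.06, 0.161], [0.614, 0.063, 0.168]] x for z>.1 0.613
0.08 1781 minx [[0.615, 0.07, 0.174], [0.619, 0.072, 0.175], [0.622, 0.071, 0.178]] x for z>.1 0.615
0.1 1249 minx [[0.632, 0.093, 0.052], [0.633, 0.104, 0.059], [0.633, 0.093, 0.059]] x for z>.1 0.687
0.12 1356 minx [[0.635, 0.111, 0.058], [0.637, 0.113, 0.068], [0.638, 0.114, 0.071]] x for z>.1 0.709
0.14 1262 minx [[0.703, 0.149, 0.169], [0.703, 0.149, 0.207], [0.704, 0.147, 0.313]] x for z>.1 0.703
```

View pics/sh_side.png

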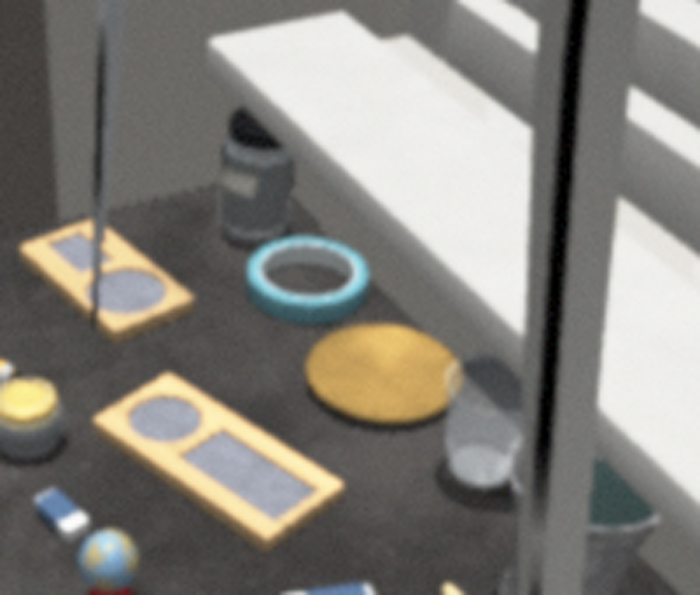

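Findings so far:
- The shelf front edge runs about x = 0.63 - 0.27·y at z 0.157–0.178. The 190 mm gripper body has to stay clear of it.
- For the ink jar I'll place with the jaws along the shelf (yaw about 105).

Now I'll hover over the ink jar.

>>> carry_out([
  [0.005,-0.01,-0.01,8,-1],
  [0.015,-0.02,-0.03,16,-1],
  [0.025,-0.04,-0.05,24,-1],
  [0.035,-0.055,-0.07,32,-1],
  [0.045,-0.07,-0.09,40,-1],
  [0.055,-0.09,-0.1,48,-1],
  [0.065,-0.105,-0.105,56,-1],
  [0.072,-0.12,-0.105,64,-0.9],
  [0.078,-0.13,-0.105,72,-0.8],
  [0.082,-0.136,-0.105,80,-0.7],
  [0.082,-0.136,-0.105,88,-0.65],
  [0.082,-0.136,-0.105,96,-0.65],
  [0.082,-0.136,-0.105,104,-0.65],
  [0.082,-0.136,-0.105,112,-0.65],
  [0.082,-0.136,-0.105,114.6,-0.65],
  [0.082,-0.136,-0.105,114.6,-0.65],
])

```text
time_s: 3.2
tool_pos: [0.5, -0.377, 0.2979]
tool_rot: [-179.8, 0.1, 29.8]
force: [-0.1, 0.5, -0.1]
grip_width: 0.0718
```

```bash
python3 - <<'E'
from h import *
o=env.get_obs();print(o['tool_pos'],o['tool_rot'],o['grip_width'],o['qpos'].round(1),o['force'])
shot('s2','side');shot('t2','top')
np.set_printoptions(precision=3,suppress=True)
# grip frame body points from side+top
T0=np.eye(4);R=Rt.from_euler('xyz',o['tool_rot'],degrees=True).as_matrix()
for n in ['s2','t2']:
    s=S(n);P=s.W[s.d>0];Q=(P-o['tool_pos'])@R
    m=(abs(Q[:,0])<.13)&(abs(Q[:,1])<.13)&(Q[:,2]>-.25)&(Q[:,2]<.19);Q=Q[m]
    for z0 in np.arange(-.24,.18,.02):
        q=Q[(Q[:,2]>=z0)&(Q[:,2]<z0+.02)]
        if len(q)>5: print(n,round(z0,2),len(q),'x',np.percentile(q[:,0],[1,99]),'y',np.percentile(q[:,1],[1,99]))
E
```

```text
[ 0.49996747 -0.37702929  0.29791169] [-1.79848361e+02  1.32503336e-01  2.97671245e+01] 0.07183834330159779 [ 62.7  23.5 -35.3  93.   14.4  68.3  54. ] [-0.06942562  0.46620413 -0.07192207]
s2 -0.2 652 x [-0.106 -0.001] y [-0.028  0.059]
s2 -0.18 1527 x [-0.074  0.044] y [-0.029  0.057]
s2 -0.16 849 x [-0.057  0.04 ] y [-0.008  0.05 ]
s2 -0.14 762 x [-0.039  0.023] y [-0.013  0.038]
s2 -0.12 758 x [-0.037  0.021] y [-0.014  0.036]
s2 -0.1 735 x [-0.037  0.045] y [-0.014  0.036]
s2 -0.08 684 x [-0.037  0.024] y [-0.014  0.036]
s2 -0.06 625 x [-0.037  0.021] y [-0.014  0.036]
s2 -0.04 687 x [-0.039  0.024] y [-0.017  0.038]
s2 -0.02 384 x [-0.039  0.019] y [-0.013  0.038]
s2 -0.0 1148 x [-0.051  0.026] y [-0.035  0.037]
s2 0.02 364 x [-0.051  0.013] y [-0.025  0.037]
s2 0.04 547 x [-0.051  0.015] y [-0.021  0.023]
s2 0.06 2347 x [-0.096  0.092] y [-0.035  0.037]
s2 0.08 1189 x [-0.094  0.086] y [-0.026  0.038]
s2 0.1 389 x [-0.088  0.083] y [-0.033  0.038]
s2 0.12 77 x [-0.047  0.05 ] y [-0.011  0.012]
s2 0.14 165 x [-0.049  0.047] y [-0.01   0.011]
s2 0.16 173 x [-0.046  0.043] y [-0.01   0.011]
t2 -0.24 2474 x [-0.078  0.045] y [-0.1    0.035]
t2 -0.22 452 x [-0.043  0.055] y [-0.083  0.048]
t2 -0.2 25 x [-0.099  0.049] y [-0.087  0.04 ]
t2 0.06 495 x [-0.093  0.096] y [-0.036  0.036]
t2 0.08 244 x [0.031 0.069] y [-0.039  0.001]
t2 0.1 9 x [0.041 0.067] y [-0.039 -0.034]
```

View pics/s2.png

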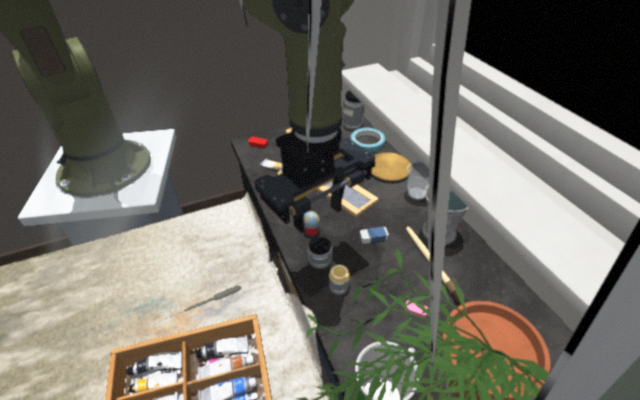

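View pics/t2.png

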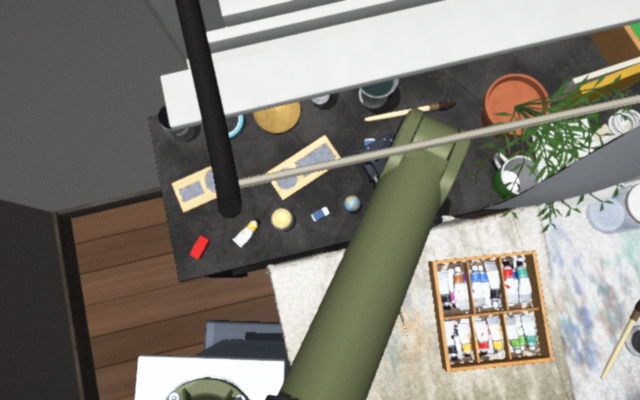

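The outside views show the real gripper shape. The wide body spans only 60–113 mm ahead of the flange, and it's ±51 mm above that. So at placing height it passes under the shelf lip. Now I'll go down on the ink jar and grip it.

>>> carry_out([
  [0,0,-0.02,0,-0.65],
  [0,0,-0.045,0,-0.65],
  [0,0,-0.07,0,-0.65],
  [0,0,-0.09,0,-0.65],
  [0,0,-0.103,0,-0.65],
  [0,0,-0.109,0,-0.65],
  [0,0,-0.109,0,-0.65],
  [0,0,-0.109,0,0.2],
  [0,0,-0.109,0,0.2],
  [0,0,-0.109,0,0.2],
  [0,0,-0.109,0,0.2],
  [0,0,-0.109,0,0.2],
  [0,0,-0.109,0,0.2],
], grip_force=15)

```text
time_s: 4.6
tool_pos: [0.5022, -0.3759, 0.1914]
tool_rot: [180.0, 0.0, 29.9]
force: [0.4, -0.7, 4.3]
grip_width: 0.0451
```

>>> carry_out([
  [0,0,0.02,0,0.2],
  [0,0,0.05,0,0.2],
  [0,0,0.08,0,0.2],
  [-0.005,0.02,0.095,8,0.2],
  [-0.01,0.05,0.1,16,0.2],
  [-0.015,0.08,0.1,24,0.2],
  [-0.02,0.11,0.1,32,0.2],
  [-0.02,0.145,0.1,40,0.2],
  [-0.02,0.18,0.1,48,0.2],
  [-0.02,0.215,0.1,56,0.2],
  [-0.02,0.25,0.1,64,0.2],
  [-0.015,0.285,0.1,72,0.2],
  [-0.005,0.32,0.095,75,0.2],
  [0.01,0.345,0.085,75,0.2],
  [0.025,0.365,0.075,75,0.2],
  [0.036,0.375,0.065,75,0.2],
  [0.041,0.379,0.055,75,0.2],
  [0.041,0.379,0.05,75,0.2],
  [0.041,0.379,0.05,75,0.2],
])

```text
time_s: 6.5
tool_pos: [0.5424, 0.0026, 0.2397]
tool_rot: [-179.9, -0.0, 104.9]
force: [0.3, -0.7, -0.9]
grip_width: 0.0454
```

```bash
python3 - <<'E'
from h import *
o=env.get_obs();print(o['tool_pos'],o['tool_rot'],o['grip_width'],o['qpos'].round(1),o['force'])
shot('s3','side');shot('w3')
s=S('s3');save('s3c.png',s.p[80:240,240:440],3.6)
E
```

```text
[0.54239238 0.00258912 0.23969674] [-1.79856555e+02 -3.11857642e-02  1.04856856e+02] 0.045361345170827905 [ 44.4  23.1 -55.6 107.5  21.7  60.9  85. ] [ 0.33564404 -0.68406171 -0.94485314]
```

View pics/s3c.png

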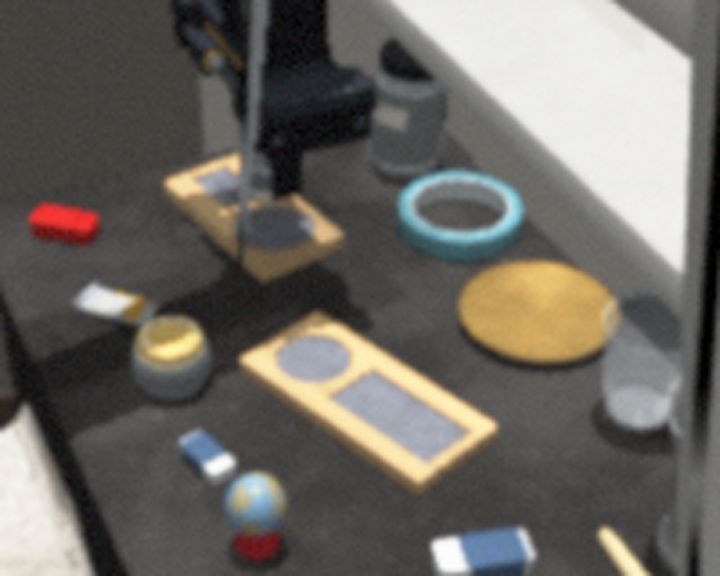

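View pics/w3.png

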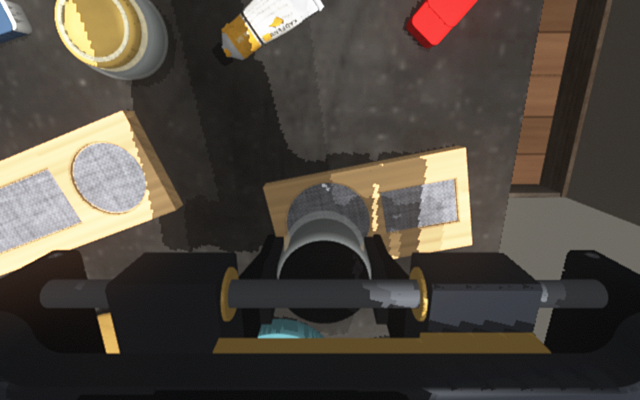

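```bash
python3 - <<'E'
from h import *
s=S('w3');save('w3c.png',s.p[130:280,240:500],3)
ang=np.radians(25.77);R=np.array([[np.cos(ang),-np.sin(ang)],[np.sin(ang),np.cos(ang)]])
for nm,b in dict(tr=(-.036,.0695),tl=(-.036,-.0695),br=(.036,.0695),r1=(-.016,.0615),r2=(-.016,.0095),r3=(.016,.0615),top=(-.031,-.0305),left=(0,-.0615)).items():
    X=R@b+[.5301,.0302]; print(nm,s.pix([*X,.012]),'crop',(s.pix([*X,.012])-[240,130])*3)
E
```

```text
tr [463.32896329 146.3672478 ] crop [669.98688986  49.10174341]
tl [259.63769417 185.34642972] crop [ 58.91308252 166.03928916]
br [469.505468   243.94393416] crop [688.516404   341.83180249]
r1 [453.351652   177.58184202] crop [640.054956   142.74552606]
r2 [377.75682703 191.65240768] crop [413.27048108 184.95722305]
r3 [456.57648045 220.69119533] crop [649.72944135 272.07358598]
top [316.7344372  181.71793608] crop [230.2033116  155.15380824]
left [282.9787854  230.92615682] crop [128.93635619 302.77847046]
```

View pics/w3c.png

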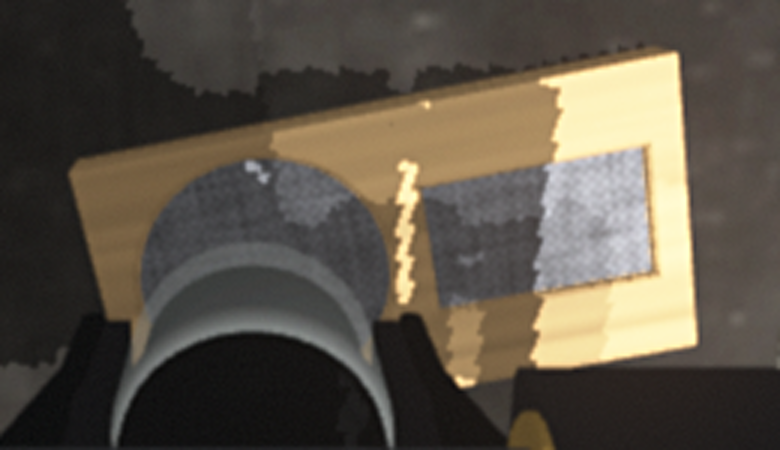

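The board measured from this opposite view agrees within about 2 mm of the first (mean offset +1 mm in y). The jar hangs over the round recess, so I'll lower, release and retreat.

>>> carry_out([
  [0,0.001,-0.012,0,0.2],
  [0,0.001,-0.024,0,0.2],
  [0,0.001,-0.033,0,0.2],
  [0,0.001,-0.038,0,0.2],
  [0,0.001,-0.039,0,0.2],
  [0,0.001,-0.039,0,0.2],
  [0,0.001,-0.039,0,-0.3],
  [0,0.001,-0.039,0,-0.45],
  [0,0.001,-0.039,0,-0.45],
  [0,0.001,-0.039,0,-0.45],
])

```text
time_s: 7.6
tool_pos: [0.5433, 0.0044, 0.2021]
tool_rot: [180.0, 0.0, 104.9]
force: [0.4, -0.2, 0.8]
grip_width: 0.0618
```

>>> carry_out([
  [0,0,0.02,0,-0.45],
  [0,0,0.05,0,-0.45],
  [-0.005,-0.02,0.08,-5,-0.45],
  [-0.02,-0.05,0.1,-12,-0.45],
  [-0.035,-0.085,0.1,-20,-0.45],
  [-0.05,-0.12,0.1,-28,-0.45],
  [-0.06,-0.155,0.1,-36,-0.45],
  [-0.068,-0.185,0.1,-44,-0.45],
  [-0.07,-0.21,0.1,-52,-0.45],
  [-0.072,-0.225,0.1,-60,-0.45],
  [-0.072,-0.232,0.1,-68,-0.45],
  [-0.072,-0.232,0.1,-73,-0.45],
  [-0.072,-0.232,0.1,-73,-0.45],
])

```text
time_s: 8.9
tool_pos: [0.4712, -0.2278, 0.3019]
tool_rot: [180.0, -0.0, 31.9]
force: [0.8, 0.5, -0.2]
grip_width: 0.0635
```

```bash
python3 - <<'E'
from h import *
o=env.get_obs();print(o['tool_pos'],o['tool_rot'],o['grip_width'],o['qpos'].round(1),o['force'])
shot('s4','side');shot('w4')
s=S('s4');save('s4c.png',s.p[100:240,240:420],4)
E
```

```text
[ 0.47115126 -0.2278003   0.30186897] [ 1.79989496e+02 -7.67677462e-03  3.18588505e+01] 0.06353507592716261 [ 62.2  11.3 -43.  107.1   8.5  64.8  48. ] [ 0.82277208  0.4523576  -0.18348449]
```

View pics/s4c.png

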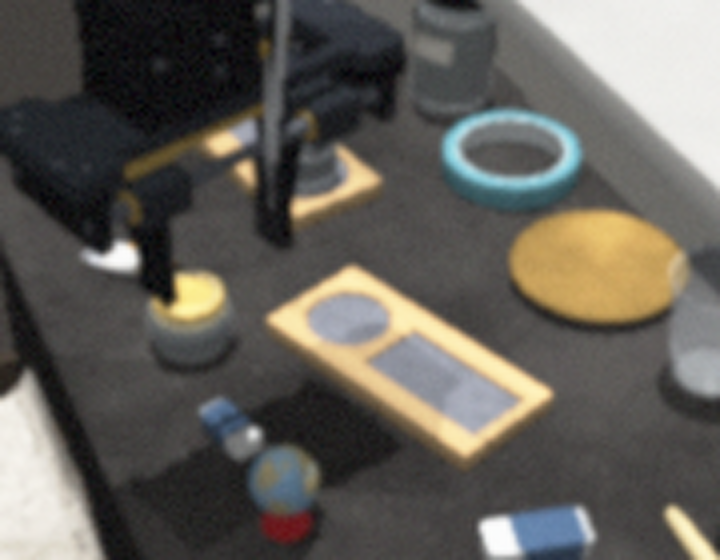

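View pics/w4.png

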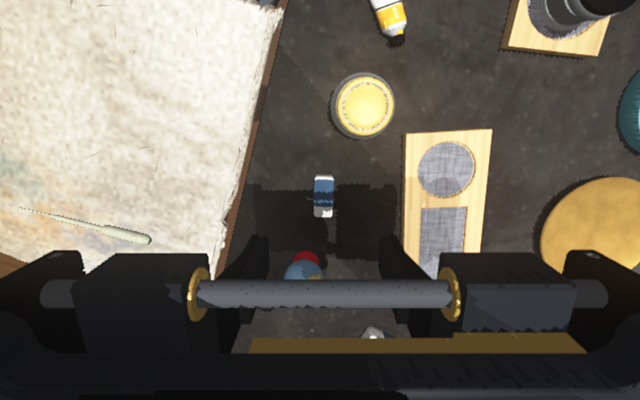

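```bash
python3 - <<'E'
from h import *
np.set_printoptions(precision=4,suppress=True)
s=S('w4');save('w4e.png',s.p[150:240,270:390],6);save('w4b.png',s.p[110:270,390:550],4); save('w4t.png',s.p[0:150,320:560],3)
W=s.W
for nm,(u0,u1,v0,v1),zmin,zmax in [('eraser',(305,342,168,225),.006,.02),('tube',(360,415,0,50),.005,.03),('squat',(325,400,68,142),.03,.06)]:
    w=W[v0:v1,u0:u1].reshape(-1,3); w=w[(w[:,2]>zmin)&(w[:,2]<zmax)]
    print(nm,len(w),w.mean(0),cv2.minAreaRect((w[:,:2]*1000).astype(np.float32)))
E
```

```text
eraser 772 [ 0.4712 -0.2277  0.0107] ((471.8488464355469, -228.3231201171875), (17.175588607788086, 37.79875564575195), 31.42462158203125)
tube 1115 [ 0.4403 -0.0803  0.0127] ((440.2772521972656, -79.72354125976562), (21.992034912109375, 36.618648529052734), 48.89559555053711)
squat 2635 [ 0.456  -0.145   0.0372] ((455.97650146484375, -145.31834411621094), (42.577945709228516, 43.16733169555664), 59.74225616455078)
```

View pics/w4e.png

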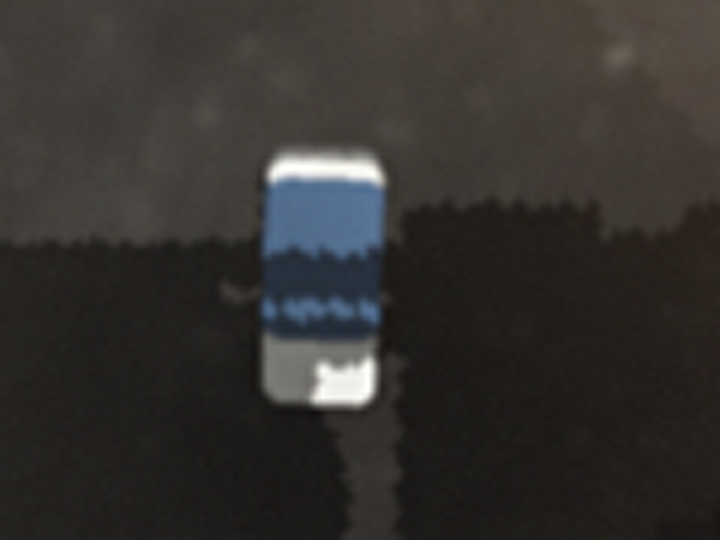

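View pics/w4b.png

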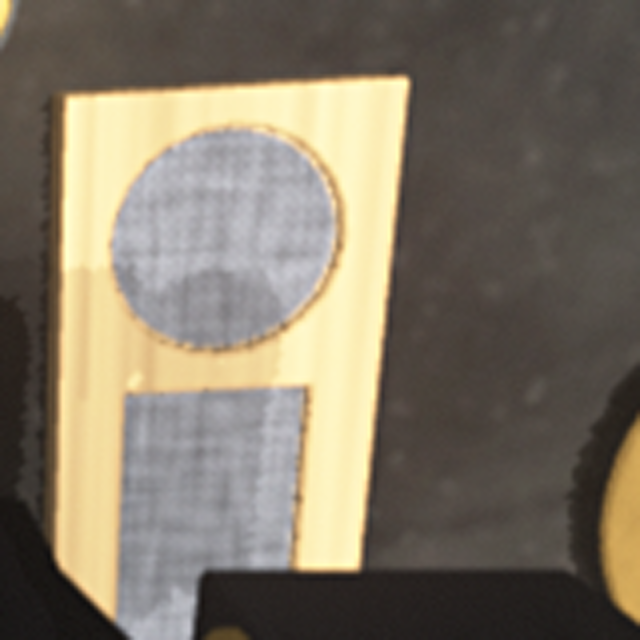

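View pics/w4t.png

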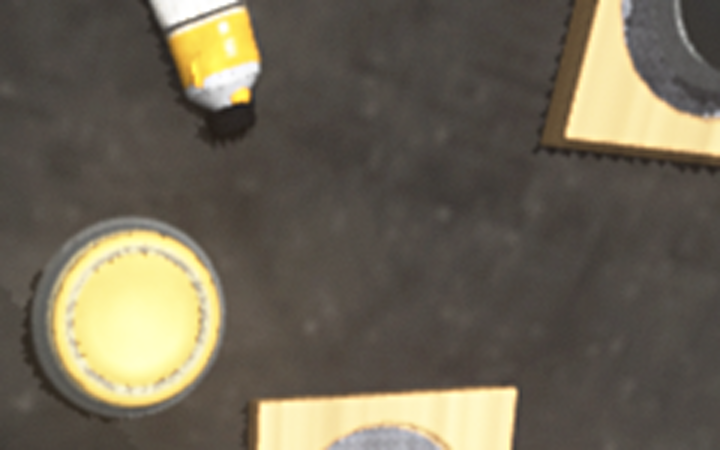

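>>> carry_out([
  [0,0,-0.03,0,-0.45],
  [0,0,-0.06,0,-0.3],
  [0,0,-0.085,0,-0.2],
  [0,0,-0.102,0,-0.1],
  [0,0,-0.112,0,-0.1],
  [0,0,-0.1155,0,-0.1],
  [0,0,-0.1155,0,-0.1],
  [0,0,-0.1155,0,0.8],
  [0,0,-0.1155,0,0.8],
  [0,0,-0.1155,0,0.8],
  [0,0,-0.1155,0,0.8],
  [0,0,-0.1155,0,0.8],
], grip_force=12)

```text
time_s: 10.2
tool_pos: [0.4712, -0.2277, 0.1865]
tool_rot: [180.0, -0.0, 31.9]
force: [0.9, 0.7, 1.8]
grip_width: 0.0167
```

```bash
python3 - <<'E'
from h import *
np.set_printoptions(precision=4,suppress=True)
s=S('w4'); b=lambda u,v:s.ray(u/4+390,v/4+110,.012)[:2]
print('round',b(226.5,239.5),'corners',b(63,96),b(408,76),'rect',b(124,393),b(308,386))
ang=np.radians(35.1);R=np.array([[np.cos(ang),-np.sin(ang)],[np.sin(ang),np.cos(ang)]])
for p in [(0,.0475),(-.036,.081),(.036,.081),(-.021,.013),(.021,.013)]: print(R@p+[.5775,-.19])
print('tube cap tip', s.ray(231/3+320,128/3,.008))
E
```

```text
round [ 0.5502 -0.1499] corners [ 0.5014 -0.1438] [ 0.5606 -0.1021] rect [ 0.5527 -0.1902] [ 0.5871 -0.1667]
[ 0.5502 -0.1511]
[ 0.5015 -0.1444]
[ 0.5604 -0.103 ]
[ 0.5528 -0.1914]
[ 0.5872 -0.1673]
tube cap tip [ 0.4542 -0.0898  0.008 ]
```

Eraser gripped: width 16.7 mm. The long board agrees within 1.2 mm between the two views. Now I'll carry the eraser to the short board, with the yaw turned 14° off the recess to clear the shelf end.

>>> carry_out([
  [0,0,0.03,0,0.8],
  [0,0,0.07,0,0.8],
  [0,0.02,0.1,2,0.8],
  [0,0.055,0.1,4,0.8],
  [0,0.09,0.1,6,0.8],
  [0.005,0.125,0.1,8,0.8],
  [0.01,0.16,0.1,8,0.8],
  [0.015,0.195,0.1,8,0.8],
  [0.02,0.23,0.1,8,0.8],
  [0.03,0.26,0.1,8,0.8],
  [0.04,0.28,0.1,8,0.8],
  [0.043,0.29,0.09,8,0.8],
  [0.043,0.291,0.07,8,0.8],
  [0.043,0.291,0.05,8,0.8],
  [0.043,0.291,0.05,8,0.8],
])

```text
time_s: 11.7
tool_pos: [0.5129, 0.0632, 0.234]
tool_rot: [-179.8, 0.2, 39.9]
force: [-1.0, -0.5, -0.4]
grip_width: 0.0169
```

```bash
python3 - <<'E'
from h import *
o=env.get_obs();print(o['tool_pos'],o['tool_rot'],o['grip_width'],o['qpos'].round(1),o['force'])
shot('s5','side');shot('w5')
s=S('s5');save('s5c.png',s.p[80:220,240:420],4)
E
```

```text
[0.51285735 0.0631573  0.2340057 ] [-179.80945946    0.2068927    39.92680329] 0.016856132500907957 [ 37.   18.9 -52.9 111.2  17.5  58.6  16.1] [-0.98430605 -0.54721382 -0.35433826]
```

View pics/s5c.png

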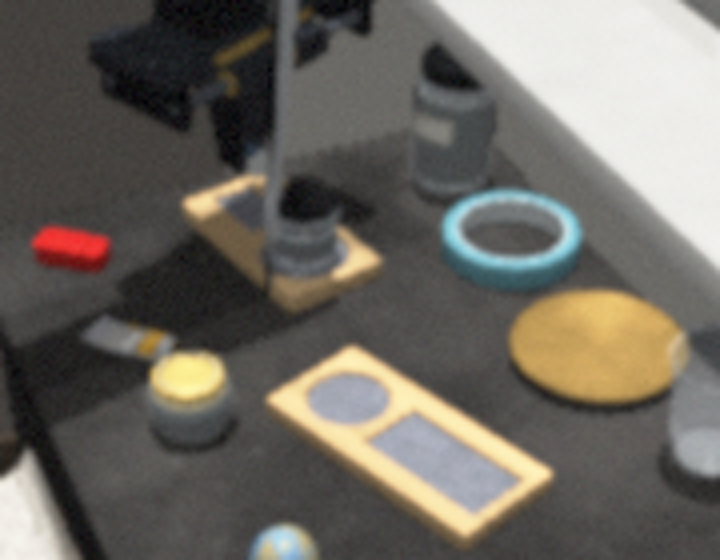

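View pics/w5.png

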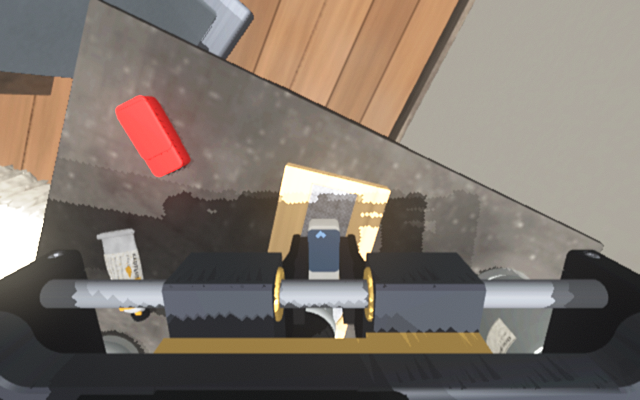

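```bash
python3 - <<'E'
from h import *
np.set_printoptions(precision=4,suppress=True)
s=S('w5');W=s.W; o=env.get_obs()
w=W[260:350,475:555].reshape(-1,3); w=w[(w[:,2]>.02)&(w[:,2]<.11)]
print('pigment pts',len(w),w.min(0),w.max(0))
R=Rt.from_euler('xyz',o['tool_rot'],degrees=True).as_matrix()
q=(w-o['tool_pos'])@R; print('in tool',q.min(0),q.max(0))
save('w5c.png',s.p[150:280,230:420],4)
ang=np.radians(25.77);R2=np.array([[np.cos(ang),-np.sin(ang)],[np.sin(ang),np.cos(ang)]])
for b in [(.036,.0695),(-.036,.0695),(.016,.0615),(-.016,.0615)]:
    X=R2@b+[.5298,.031]; print(b,(s.pix([*X,.012])-[230,150])*4)
E
```

```text
pigment pts 2719 [0.6329 0.0767 0.0292] [0.6475 0.1226 0.0746]
in tool [0.1066 0.0392 0.1618] [0.1401 0.0734 0.2072]
(0.036, 0.0695) [634.6828 167.2628]
(-0.036, 0.0695) [216.8736  64.6914]
(0.016, 0.0615) [507.5373 183.6622]
(-0.016, 0.0615) [323.757  139.0394]
```

View pics/w5c.png

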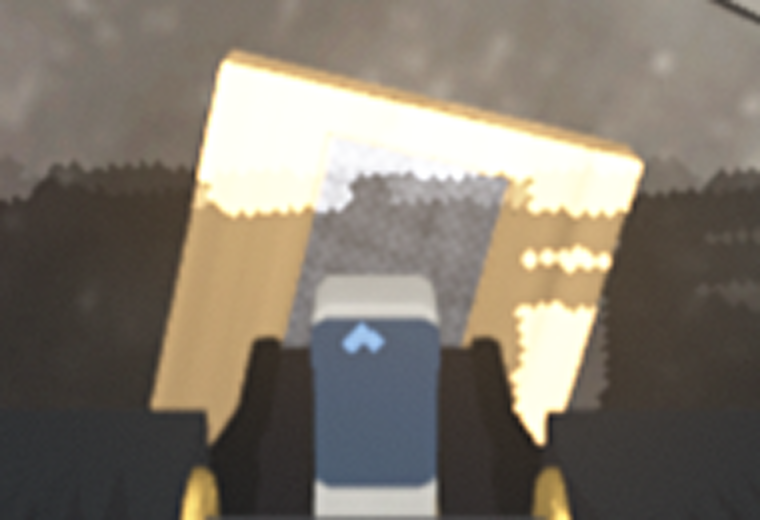

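>>> carry_out([
  [0.001,0,-0.015,0,0.8],
  [0.001,0,-0.028,0,0.8],
  [0.001,0,-0.036,0,0.8],
  [0.001,0,-0.0395,0,0.8],
  [0.001,0,-0.0395,0,0.8],
  [0.001,0,-0.0395,0,0.8],
  [0.001,0,-0.0395,0,0.4],
  [0.001,0,-0.0395,0,0.2],
  [0.001,0,-0.0395,0,0.2],
  [0.001,0,-0.03,0,0.2],
  [0.001,0,0,0,0.2],
  [0.001,0,0.03,0,0.1],
  [-0.01,0,0.06,0,0],
  [-0.03,-0.01,0.08,0,-0.2],
  [-0.03,-0.01,0.08,0,-0.3],
])

```text
time_s: 13.3
tool_pos: [0.4838, 0.0533, 0.3193]
tool_rot: [179.7, -0.0, 39.8]
force: [-0.1, -0.2, -0.9]
grip_width: 0.0518
```

```bash
python3 - <<'E'
from h import *
np.set_printoptions(precision=4,suppress=True)
o=env.get_obs();print(o['tool_pos'],o['tool_rot'],o['grip_width'],o['qpos'].round(1),o['force'])
shot('w6');s=S('w6');save('w6c.png',s.p[100:300,200:480],2.8)
E
```

```text
[0.4838 0.0533 0.3193] [179.6591  -0.0497  39.8417] 0.05177222194090501 [ 45.7   6.4 -57.4 110.5   6.2  65.9  25.8] [-0.0928 -0.1855 -0.8813]
```

View pics/w6c.png

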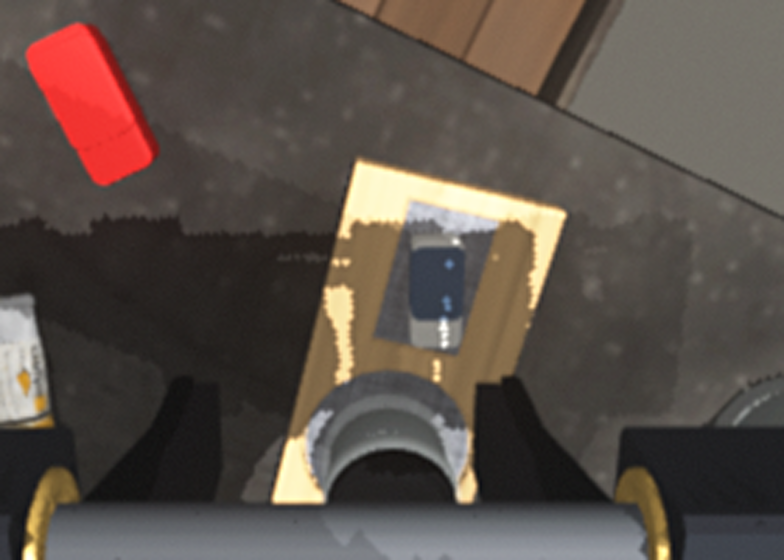

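```bash
python3 - <<'E'
from h import *
np.set_printoptions(precision=4,suppress=True)
s=S('w6'); c=lambda u,v,z:s.ray(u/2.8+200,v/2.8+100,z)[:2]
ang=np.radians(25.77);R2=np.array([[np.cos(ang),-np.sin(ang)],[np.sin(ang),np.cos(ang)]])
rc=np.mean([c(*q,.012) for q in [(408,200),(500,225),(458,353),(375,337)]],0)
er=np.mean([c(*q,.020) for q in [(413,233),(467,238),(463,352),(408,345)]],0)
print(rc,er,'eraser rel recess in board',R2.T@(er-rc), 'board est',R2.T@(er-[.5298,.031]))
w=s.W[188:222,350:364]; print('top z',np.percentile(w[...,2],[5,50,95]))
E
```

```text
[0.5145 0.0646] [0.5159 0.0632] eraser rel recess in board [ 0.0007 -0.0018] board est [0.0015 0.035 ]
top z [0.0185 0.0197 0.0208]
```

The eraser sits in its recess: about (1, -1) mm off centre, with its top at z 0.0197. Next is the slim jar.

>>> carry_out([
  [0,-0.02,-0.005,0,-0.38],
  [0,-0.06,-0.015,0,-0.38],
  [0,-0.105,-0.02,0,-0.38],
  [0,-0.15,-0.025,0,-0.38],
  [0,-0.195,-0.03,0,-0.38],
  [0,-0.24,-0.03,0,-0.38],
  [0.005,-0.285,-0.03,0,-0.38],
  [0.01,-0.33,-0.03,0,-0.38],
  [0.015,-0.375,-0.03,0,-0.38],
  [0.025,-0.415,-0.03,0,-0.38],
  [0.035,-0.45,-0.03,0,-0.38],
  [0.04,-0.475,-0.03,0,-0.38],
  [0.0425,-0.49,-0.03,0,-0.38],
  [0.0425,-0.498,-0.03,0,-0.38],
  [0.0425,-0.498,-0.03,0,-0.38],
  [0.0425,-0.498,-0.03,0,-0.38],
])

```text
time_s: 14.95
tool_pos: [0.527, -0.4435, 0.2856]
tool_rot: [-179.9, -0.0, 40.0]
force: [0.7, 0.4, -0.2]
grip_width: 0.0601
```

```bash
python3 - <<'E'
from h import *
np.set_printoptions(precision=4,suppress=True)
o=env.get_obs();print(o['tool_pos'],o['tool_rot'],o['grip_width'],o['qpos'].round(1),o['force'])
shot('w7');s=S('w7')
q=s.W[150:399,200:450].reshape(-1,3); q=q[(np.hypot(q[:,0]-.527,q[:,1]+.4445)<.035)&(q[:,2]>.038)&(q[:,2]<.056)]
print(len(q),q.mean(0) if len(q) else 0, cv2.minAreaRect((q[:,:2]*1000).astype(np.float32)) if len(q) else 0)
E
```

```text
[ 0.527  -0.4435  0.2856] [-179.9106   -0.0332   39.9517] 0.06008298373423933 [ 64.5  32.2 -37.2  83.9  19.9  70.7  64.8] [ 0.6896  0.3836 -0.1781]
1583 [ 0.5264 -0.446   0.0451] ((527.428955078125, -446.6420593261719), (33.75279998779297, 33.40391540527344), 41.116455078125)
```

View pics/w7.png

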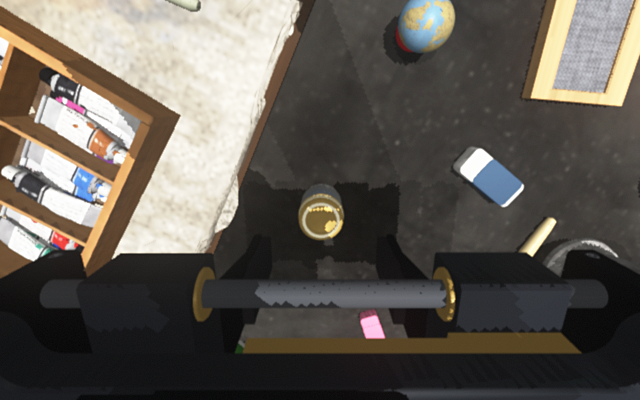

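The wrist view shows the slim jar between the jaws at (321,215), and the measured centre matches within about 2 mm. Going down to grip.

>>> carry_out([
  [0,-0.001,-0.02,0,-0.38],
  [0,-0.001,-0.045,0,-0.38],
  [0,-0.001,-0.068,0,-0.38],
  [0,-0.001,-0.084,0,-0.38],
  [0,-0.001,-0.092,0,-0.38],
  [0,-0.001,-0.0945,0,-0.38],
  [0,-0.001,-0.0945,0,-0.38],
  [0,-0.001,-0.0945,0,0.5],
  [0,-0.001,-0.0945,0,0.5],
  [0,-0.001,-0.0945,0,0.5],
  [0,-0.001,-0.0945,0,0.5],
  [0,-0.001,-0.0945,0,0.5],
], grip_force=12)

```text
time_s: 16.2
tool_pos: [0.5268, -0.4458, 0.1922]
tool_rot: [180.0, -0.0, 39.9]
force: [-0.4, 0.8, 2.2]
grip_width: 0.034
```

>>> carry_out([
  [0,0,0.02,0,0.5],
  [0,0,0.05,0,0.5],
  [0,0.005,0.08,0,0.5],
  [0,0.03,0.095,5,0.5],
  [0,0.065,0.1,10,0.5],
  [0,0.1,0.1,15,0.5],
  [0,0.135,0.1,20,0.5],
  [0,0.17,0.1,25,0.5],
  [0,0.205,0.1,25,0.5],
  [0.005,0.24,0.1,25,0.5],
  [0.012,0.27,0.095,25,0.5],
  [0.02,0.288,0.085,25,0.5],
  [0.0235,0.295,0.07,25,0.5],
  [0.0235,0.2955,0.055,25,0.5],
  [0.0235,0.2955,0.05,25,0.5],
  [0.0235,0.2955,0.05,25,0.5],
])

```text
time_s: 17.8
tool_pos: [0.5493, -0.1517, 0.2401]
tool_rot: [-179.8, 0.0, 64.8]
force: [0.6, 0.7, -1.2]
grip_width: 0.0342
```

```bash
python3 - <<'E'
from h import *
np.set_printoptions(precision=4,suppress=True)
o=env.get_obs();print(o['tool_pos'],o['tool_rot'],o['grip_width'],o['qpos'].round(1),o['force'])
shot('w8');s=S('w8');save('w8c.png',s.p[130:280,230:450],3.5)
ang=np.radians(35.1);R=np.array([[np.cos(ang),-np.sin(ang)],[np.sin(ang),np.cos(ang)]])
for b in [(-.036,.081),(.036,.081),(0,.073),(-.0255,.0475),(.0255,.0475)]:
    print(b,(s.pix([*(R@b+[.5775,-.1892]),.012])-[230,130])*3.5)
E
```

```text
[ 0.5493 -0.1517  0.2401] [-179.8346    0.0369   64.7682] 0.03422802070284578 [ 53.3  24.1 -48.5 103.8  20.4  61.4  62.1] [ 0.5808  0.7295 -1.2138]
(-0.036, 0.081) [261.9815  93.4531]
(0.036, 0.081) [577.7633 270.2861]
(0, 0.073) [402.7624 218.2475]
(-0.0255, 0.0475) [227.9945 264.3547]
(0.0255, 0.0475) [445.792  380.1932]
```

View pics/w8c.png

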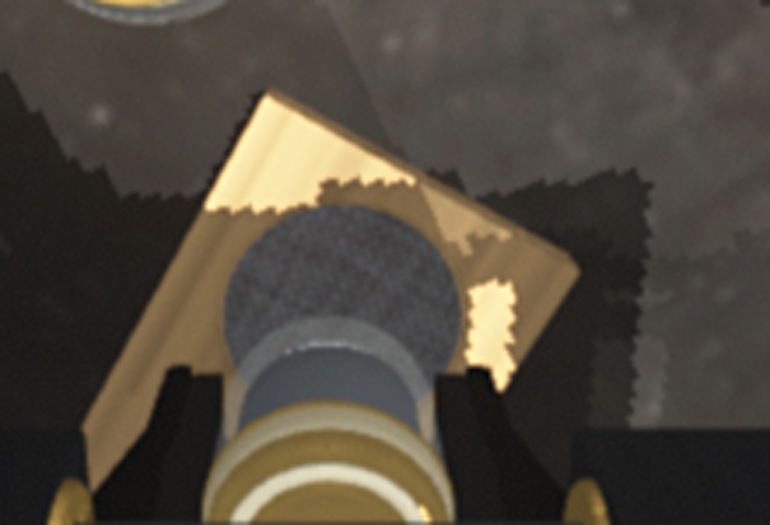

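The board corner matches the prediction within about 2 pixels. Lowering and releasing.

>>> carry_out([
  [0,0,-0.015,0,0.5],
  [0,0,-0.028,0,0.5],
  [0,0,-0.036,0,0.5],
  [0,0,-0.04,0,0.5],
  [0,0,-0.0405,0,0.5],
  [0,0,-0.0405,0,0.5],
  [0,0,-0.0405,0,0],
  [0,0,-0.0405,0,-0.2],
  [0,0,-0.0405,0,-0.2],
  [0,0,-0.0405,0,-0.2],
  [0,0,-0.02,0,-0.2],
  [0,0,0.01,0,-0.2],
  [0,0,0.05,0,-0.2],
  [-0.02,0.01,0.07,-4,-0.2],
  [-0.05,0.03,0.07,-10,-0.2],
  [-0.08,0.05,0.07,-16,-0.2],
  [-0.1,0.065,0.07,-16,-0.2],
  [-0.11,0.07,0.07,-16,-0.2],
  [-0.11,0.07,0.07,-16,-0.2],
])

```text
time_s: 19.75
tool_pos: [0.4391, -0.0793, 0.3119]
tool_rot: [179.9, 0.1, 48.9]
force: [0.2, -0.8, -0.2]
grip_width: 0.0521
```

```bash
python3 - <<'E'
from h import *
np.set_printoptions(precision=4,suppress=True)
o=env.get_obs();print(o['tool_pos'],o['tool_rot'],o['grip_width'],o['qpos'].round(1),o['force'])
shot('w9');shot('t9','top');shot('s9','side')
s=S('s9');save('s9c.png',s.p[100:260,240:440],3.8)
s=S('t9');save('t9c.png',s.p[110:270,150:450],2.6)
E
```

```text
[ 0.4391 -0.0793  0.3119] [179.9167   0.1431  48.9334] 0.05206783980472547 [ 61.5  -1.1 -53.4 115.9  -0.8  64.7  57.4] [ 0.1589 -0.7746 -0.1867]
```

View pics/w9.png

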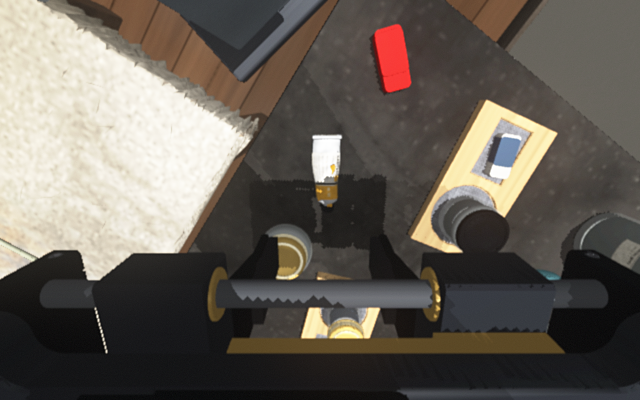

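View pics/s9c.png

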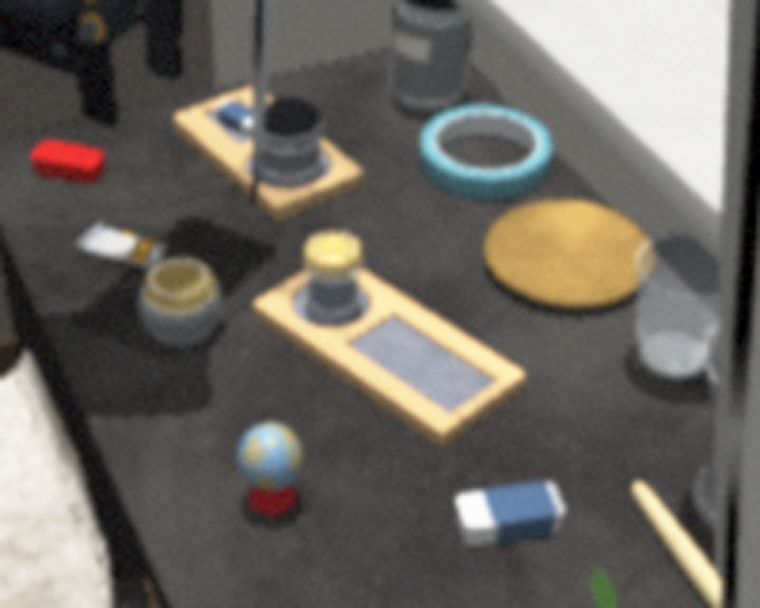

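```bash
python3 - <<'E'
from h import *
np.set_printoptions(precision=4,suppress=True)
for n in ['s9','t9','s4']:
    s=S(n);P=s.W[s.d>0]
    for y in (-.28,-.25,-.22,-.19,-.16):
        x0=.6295-.27*(y-.005)
        q=P[(abs(P[:,1]-y)<.012)&(P[:,0]>x0-.02)&(P[:,0]<x0+.03)&(P[:,2]>.03)&(P[:,2]<.3)]
        if len(q): print(n,y,len(q),'z',np.percentile(q[:,2],[0,2,50,98]).round(3),'minx',q[:,0].min().round(3),round(x0,3))
s=S('w9');W=s.W
w=W[125:212,300:352].reshape(-1,3);w=w[(w[:,2]>.004)&(w[:,2]<.03)]
print(len(w),w.mean(0),cv2.minAreaRect((w[:,:2]*1000).astype(np.float32)),np.percentile(w[:,2],[50,98]))
t1=s.ray(327,136,.003)[:2];t2=s.ray(328,206,.008)[:2];print(t1,t2,np.linalg.norm(t2-t1),(t1+t2)/2,np.degrees(np.arctan2(*(t2-t1)[::-1])))
save('w9t.png',s.p[120:220,280:380],6)
# jar checks
for nm,uv,z in (('small',None,.057),):
    pass
E
```

```text
s9 -0.28 173 z [0.153 0.154 0.177 0.18 ] minx 0.702 0.706
s9 -0.25 189 z [0.059 0.154 0.178 0.18 ] minx 0.693 0.698
s9 -0.22 182 z [0.06  0.068 0.177 0.18 ] minx 0.686 0.69
s9 -0.19 161 z [0.155 0.156 0.178 0.18 ] minx 0.678 0.682
s9 -0.16 145 z [0.153 0.157 0.178 0.18 ] minx 0.67 0.674
t9 -0.28 222 z [0.155 0.16  0.179 0.182] minx 0.704 0.706
t9 -0.25 216 z [0.156 0.159 0.179 0.183] minx 0.695 0.698
t9 -0.22 217 z [0.071 0.159 0.179 0.183] minx 0.687 0.69
t9 -0.19 219 z [0.157 0.16  0.178 0.183] minx 0.679 0.682
t9 -0.16 220 z [0.157 0.161 0.178 0.184] minx 0.67 0.674
s4 -0.28 174 z [0.153 0.155 0.177 0.18 ] minx 0.702 0.706
s4 -0.25 190 z [0.056 0.154 0.178 0.18 ] minx 0.694 0.698
s4 -0.22 184 z [0.066 0.071 0.178 0.18 ] minx 0.686 0.69
s4 -0.19 163 z [0.155 0.156 0.178 0.18 ] minx 0.678 0.682
s4 -0.16 151 z [0.153 0.154 0.178 0.18 ] minx 0.67 0.674
1387 [ 0.4286 -0.0685  0.0099] ((427.1173095703125, -68.07733154296875), (25.147077560424805, 70.03054809570312), 47.56443786621094) [0.0099 0.0161]
[ 0.4021 -0.0441] [ 0.4521 -0.0863] 0.06541753727332605 [ 0.4271 -0.0652] -40.16751594276792
```

View pics/w9t.png

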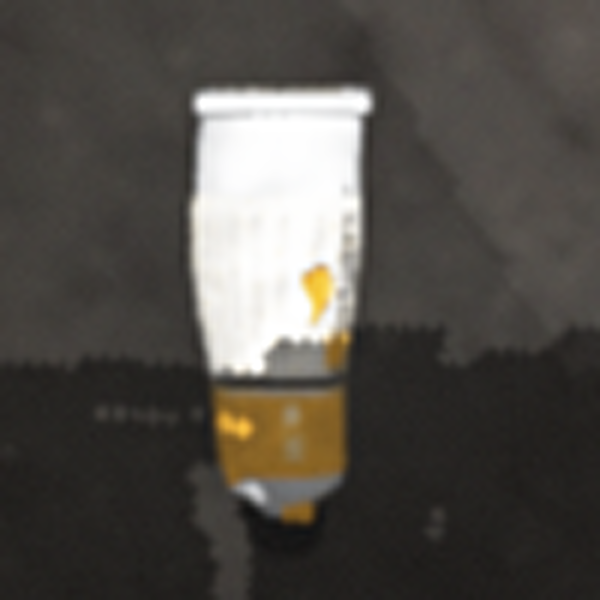

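```bash
python3 - <<'E'
from h import *
np.set_printoptions(precision=4,suppress=True)
s=S('s9'); print('glass base ctr',s.ray(416.8,194,0), 'base left/right', s.ray(240+638/3.8,100+355/3.8,0),s.ray(240+712/3.8,100+355/3.8,0))
t=S('t9'); save('t9g.png',t.p[70:170,270:410],5.5)
P=np.vstack([S(n).W[S(n).d>0] for n in ('s9','t9','s4','t2')])
q=P[(P[:,0]>.6)&(P[:,0]<.71)&(P[:,1]>-.33)&(P[:,1]<-.15)&(P[:,2]>.03)&(P[:,2]<.15)]
print(len(q)); print(q[np.argsort(q[:,0])][:25])
E
```

```text
glass base ctr [ 0.7483 -0.2247  0.    ] base left/right [ 0.7286 -0.2195  0.    ] [ 0.7729 -0.2266  0.    ]
0
[]
```

View pics/t9g.png

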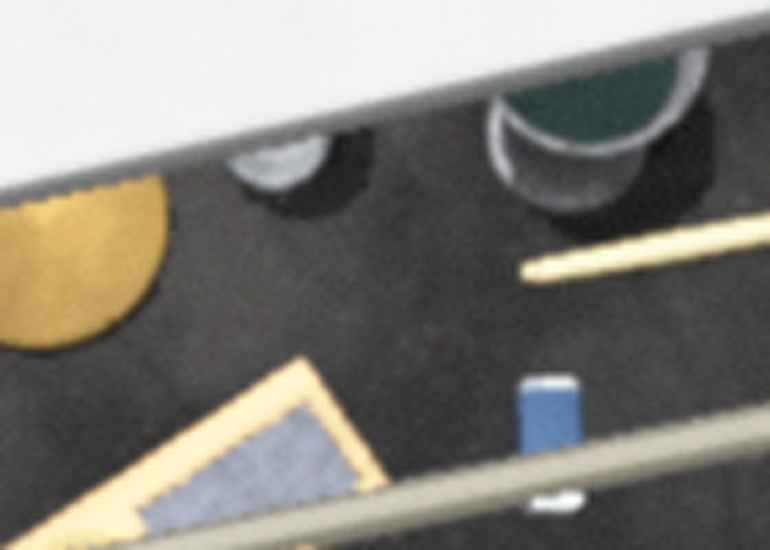

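Tube centre is (0.427, -0.067), about 70 mm long, with its axis at about -41°. The glass under the shelf is at about (0.745, -0.225), so I'll place with yaw about 40. Now gripping the tube.

>>> carry_out([
  [-0.005,0.005,-0.02,0,-0.2],
  [-0.01,0.01,-0.05,0,-0.2],
  [-0.01,0.01,-0.08,0,-0.2],
  [-0.01,0.01,-0.103,0,-0.2],
  [-0.01,0.01,-0.117,0,-0.2],
  [-0.01,0.01,-0.124,0,-0.2],
  [-0.01,0.01,-0.125,0,-0.2],
  [-0.01,0.01,-0.125,0,-0.2],
  [-0.01,0.01,-0.125,0,0.7],
  [-0.01,0.01,-0.125,0,0.7],
  [-0.01,0.01,-0.125,0,0.7],
  [-0.01,0.01,-0.125,0,0.7],
  [-0.01,0.01,-0.125,0,0.7],
], grip_force=12)

```text
time_s: 21.2
tool_pos: [0.4303, -0.0702, 0.187]
tool_rot: [180.0, -0.0, 48.9]
force: [-0.8, 0.8, 1.0]
grip_width: 0.0222
```

Tube gripped at 22.2 mm. I'll lift it, carry it to a standoff 35 mm short of the recess, then look.

>>> carry_out([
  [0,0,0.02,0,0.7],
  [0,0,0.05,0,0.7],
  [0,0,0.08,0,0.7],
  [0.01,-0.015,0.1,-1,0.7],
  [0.03,-0.04,0.1,-2,0.7],
  [0.05,-0.065,0.1,-3,0.7],
  [0.07,-0.09,0.1,-4,0.7],
  [0.09,-0.115,0.1,-6,0.7],
  [0.11,-0.135,0.1,-7,0.7],
  [0.125,-0.15,0.1,-8.5,0.7],
  [0.132,-0.156,0.095,-8.5,0.7],
  [0.133,-0.156,0.085,-8.5,0.7],
  [0.133,-0.156,0.07,-8.5,0.7],
  [0.133,-0.156,0.055,-8.5,0.7],
  [0.133,-0.156,0.05,-8.5,0.7],
  [0.133,-0.156,0.05,-8.5,0.7],
])

```text
time_s: 22.8
tool_pos: [0.5623, -0.2255, 0.2353]
tool_rot: [-179.9, 0.1, 40.4]
force: [0.4, -0.1, -0.8]
grip_width: 0.0222
```

```bash
python3 - <<'E'
from h import *
np.set_printoptions(precision=4,suppress=True)
o=env.get_obs();print(o['tool_pos'],o['tool_rot'],o['grip_width'],o['qpos'].round(1),o['force'])
shot('w10');shot('s10','side');s=S('s10');save('s10c.png',s.p[100:260,260:460],3.8)
s=S('w10');save('w10c.png',s.p[130:330,200:460],3)
E
```

```text
[ 0.5623 -0.2255  0.2353] [-179.8692    0.068    40.4424] 0.022189173510434968 [ 55.4  27.9 -45.   98.9  21.9  62.5  43.8] [ 0.4321 -0.1054 -0.8072]
```

View pics/s10c.png

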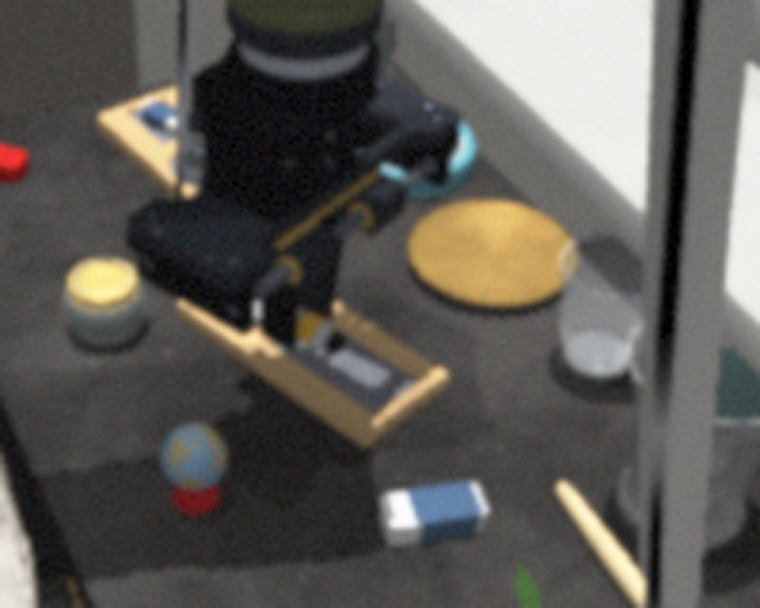

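View pics/w10c.png

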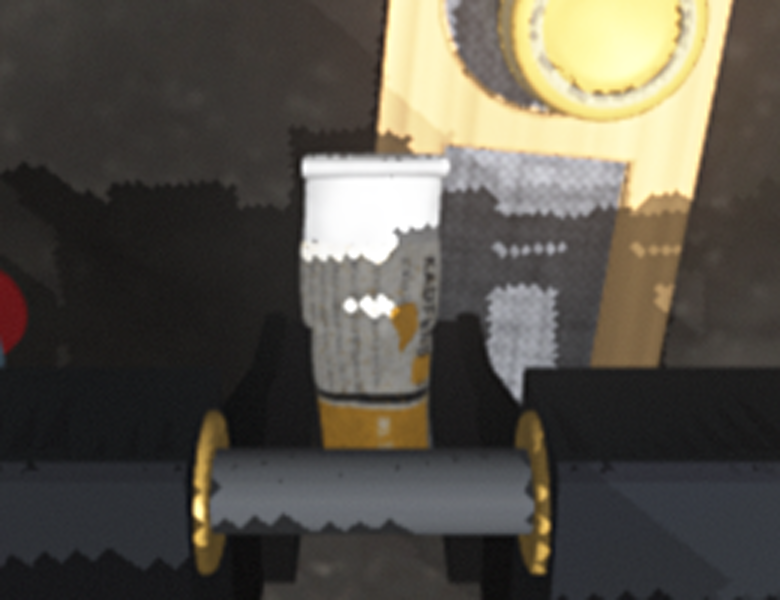

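```bash
python3 - <<'E'
from h import *
np.set_printoptions(precision=4,suppress=True)
s=S('w10');o=env.get_obs()
R=Rt.from_euler('xyz',o['tool_rot'],degrees=True).as_matrix()
for z in (.048,.053): print((s.ray(200+373/3,130+162/3,z)-o['tool_pos'])@R)
w=s.W[180:188,303:345].reshape(-1,3);print(np.percentile(w[:,2],[10,50,90]))
# recess corners
ang=np.radians(35.1);R2=np.array([[np.cos(ang),-np.sin(ang)],[np.sin(ang),np.cos(ang)]])
for b,uv in [((.021,.013),(630,160)),((-.036,.0),None)]:
    X=R2@b+[.5775,-.1892];print(b,(s.pix([*X,.012])-[200,130])*3,uv)
E
```

```text
[-0.0001 -0.0389  0.189 ]
[-0.0001 -0.0402  0.184 ]
[0.0106 0.0515 0.0528]
(0.021, 0.013) [627.9862 162.1874] (630, 160)
(-0.036, 0.0) [368.2693 195.2713] None
```

The tail edge sits 39.5 mm behind the grasp point, as planned, and the recess corner matches the prediction. Next: descend at the standoff, slide under the lip, set down, release and back out the same way.

>>> carry_out([
  [0,0,-0.013,0,0.7],
  [0,0,-0.025,0,0.7],
  [0,0,-0.032,0,0.7],
  [0,0,-0.034,0,0.7],
  [0,0,-0.034,0,0.7],
  [0.008,0.002,-0.034,0,0.7],
  [0.017,0.005,-0.034,0,0.7],
  [0.026,0.007,-0.034,0,0.7],
  [0.032,0.009,-0.034,0,0.7],
  [0.034,0.0095,-0.034,0,0.7],
  [0.034,0.0095,-0.034,0,0.7],
  [0.034,0.0095,-0.034,0,0.7],
])

```text
time_s: 24.1
tool_pos: [0.597, -0.2167, 0.2026]
tool_rot: [-180.0, 0.0, 40.4]
force: [0.4, -0.3, 0.6]
grip_width: 0.0218
```

```bash
python3 - <<'E'
from h import *
o=env.get_obs();print(o['tool_pos'],o['tool_rot'],o['grip_width'],o['qpos'].round(1),o['force'])
shot('w11');s=S('w11');save('w11c.png',s.p[130:330,200:460],3)
E
```

```text
[ 0.59701765 -0.21670958  0.20263693] [-1.79986836e+02  2.19616922e-02  4.03913698e+01] 0.021835885706084336 [ 50.6  33.1 -42.9  95.9  25.2  61.1  40.3] [ 0.3675224  -0.28130948  0.64002153]
```

View pics/w11c.png

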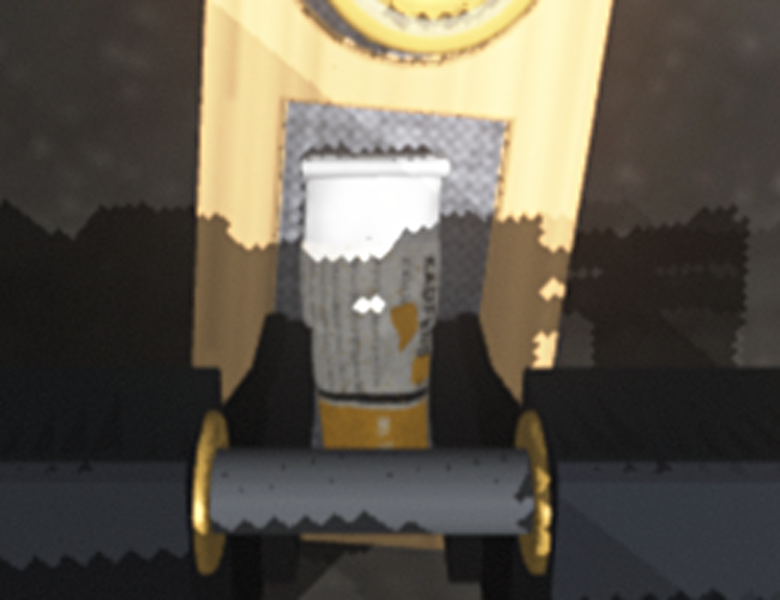

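The tube is over the recess. The 4 mm offset at the tail is just the 5° turn. Lowering and releasing.

>>> carry_out([
  [0,0,-0.003,0,0.7],
  [0,0,-0.006,0,0.7],
  [0,0,-0.0067,0,0.7],
  [0,0,-0.0067,0,0.7],
  [0,0,-0.0067,0,0.3],
  [0,0,-0.0067,0,0.1],
  [0,0,-0.0067,0,0.1],
  [0,0,-0.0067,0,0.1],
])

```text
time_s: 24.95
tool_pos: [0.5972, -0.2166, 0.196]
tool_rot: [-180.0, -0.0, 40.4]
force: [0.0, 0.0, -0.6]
grip_width: 0.0378
```

Released. A straight lift would catch the shelf lip, so I'll raise 4 mm, open fully, shift back while still straddling the tube, and only then lift.

>>> carry_out([
  [0,0,0.004,0,-0.2],
  [0,0,0.005,0,-0.6],
  [0,0,0.005,0,-1],
  [0,0,0.005,0,-1],
  [0,0,0.005,0,-1],
  [0,0,0.005,0,-1],
  [-0.008,-0.001,0.005,0,-1],
  [-0.016,-0.003,0.005,0,-1],
  [-0.024,-0.004,0.005,0,-1],
  [-0.028,-0.005,0.005,0,-1],
  [-0.028,-0.005,0.005,0,-1],
  [-0.028,-0.005,0.005,0,-1],
])

```text
time_s: 26.15
tool_pos: [0.5692, -0.2218, 0.2013]
tool_rot: [180.0, -0.0, 40.4]
force: [1.5, 0.1, 0.3]
grip_width: 0.0869
```

```bash
python3 - <<'E'
from h import *
o=env.get_obs();print(o['tool_pos'],o['tool_rot'],o['grip_width'],o['force'])
shot('w12');s=S('w12');save('w12c.png',s.p[130:330,180:480],2.6)
shot('s12','side');s=S('s12');save('s12c.png',s.p[100:260,260:460],3.8)
E
```

```text
[ 0.56916195 -0.22182818  0.20129289] [ 1.79970128e+02 -1.88907124e-02  4.03702910e+01] 0.08691815167926369 [1.45401159 0.08364069 0.34656908]
```

View pics/w12c.png

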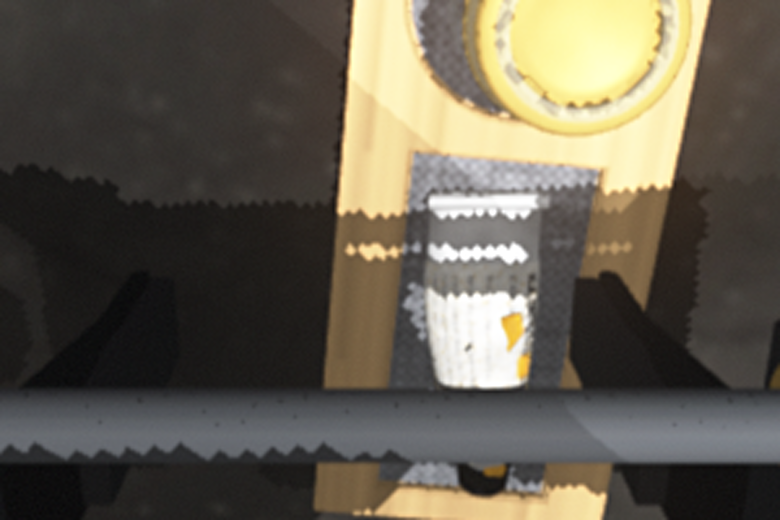

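View pics/s12c.png

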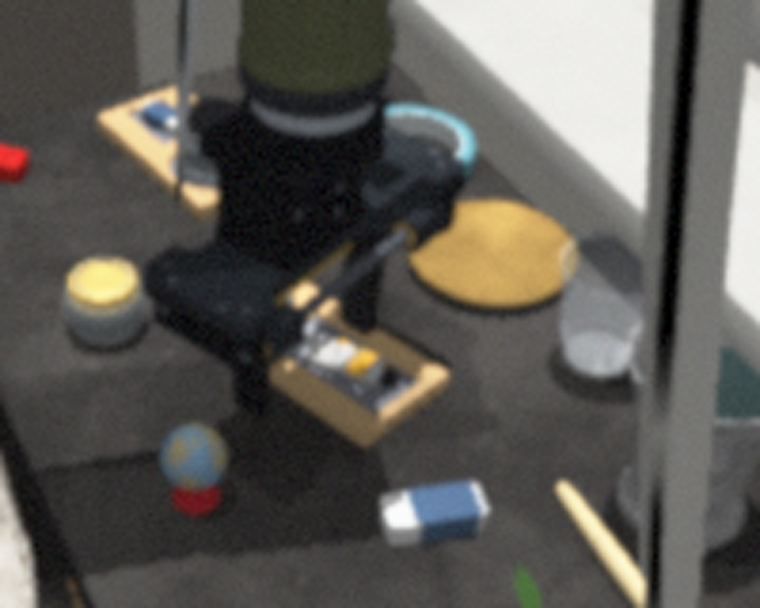

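The tube lies in its recess with the fingers clear of it. Lifting and moving off to a viewing pose.

>>> carry_out([
  [0,0,0.015,0,-1],
  [-0.005,0,0.035,0,-1],
  [-0.02,0,0.06,0,-1],
  [-0.04,0,0.09,0,-1],
  [-0.06,0,0.12,-8,-1],
  [-0.08,0,0.15,-16,-1],
  [-0.1,0.0,0.17,-24,-1],
  [-0.12,0.01,0.19,-32,-1],
  [-0.135,0.02,0.2,-40,-1],
  [-0.145,0.03,0.2,-48,-1],
  [-0.15,0.04,0.2,-56,-1],
  [-0.15,0.05,0.2,-64,-1],
  [-0.15,0.06,0.2,-72,-1],
  [-0.15,0.06,0.2,-80,-1],
  [-0.15,0.06,0.2,-88,-1],
  [-0.15,0.06,0.2,-96,-1],
  [-0.15,0.06,0.2,-104,-1],
  [-0.15,0.06,0.2,-112,-1],
  [-0.15,0.06,0.2,-120,-1],
  [-0.15,0.06,0.2,-120,-1],
])

```text
time_s: 28.25
tool_pos: [0.4195, -0.1609, 0.402]
tool_rot: [-180.0, -0.1, -79.6]
force: [-0.3, 0.2, -0.6]
grip_width: 0.0868
```

```bash
python3 - <<'E'
from h import *
np.set_printoptions(precision=4,suppress=True)
o=env.get_obs();print(o['tool_pos'],o['tool_rot'],o['force'])
shot('w13');shot('s13','side');s=S('s13');save('s13c.png',s.p[100:330,240:450],2.6)
E
```

```text
[ 0.4195 -0.1609  0.402 ] [-179.9731   -0.0737  -79.5534] [-0.3263  0.2053 -0.5817]
```

View pics/w13.png

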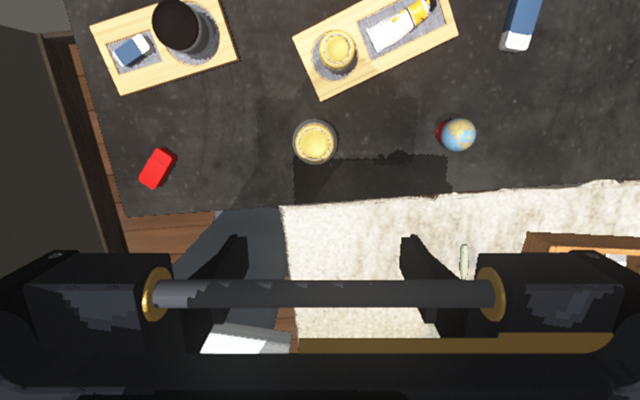

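View pics/s13c.png

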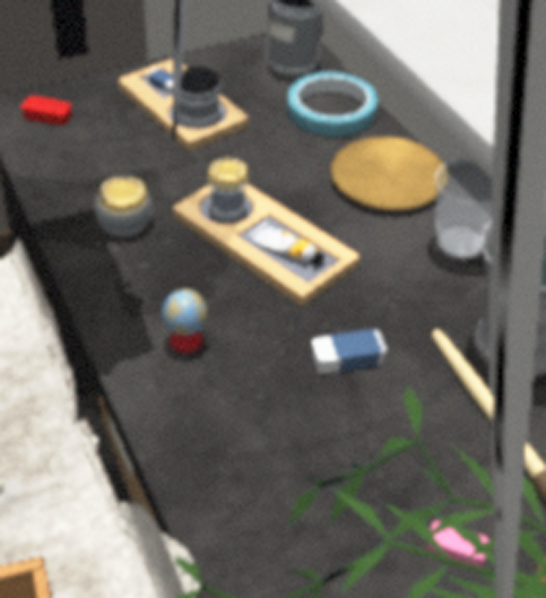

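All four look placed in this view. I'll check the positions and heights in numbers.

```bash
python3 - <<'E'
from h import *
np.set_printoptions(precision=4,suppress=True)
s=S('w13');W=s.W
def brd(x,y,a):
    a=np.radians(a);R=np.array([[np.cos(a),-np.sin(a)],[np.sin(a),np.cos(a)]]);return R,np.array([x,y])
sb=brd(.5298,.031,25.77);lb=brd(.5775,-.1892,35.1)
def cl(c,r,z0,z1):
    q=W.reshape(-1,3);return q[(np.hypot(q[:,0]-c[0],q[:,1]-c[1])<r)&(q[:,2]>z0)&(q[:,2]<z1)]
for nm,b,p,r,z0,z1,t in [('ink',sb,(0,-.0305),.035,.045,.07,.053),('eraser',sb,(0,.0355),.03,.015,.03,.020),('small',lb,(0,.0475),.03,.05,.07,.057),('tube',lb,(0,-.03),.042,.013,.04,.026)]:
    c=b[0]@p+b[1]; w=cl(c,r,z0,z1); m=cv2.minAreaRect((w[:,:2]*1000).astype(np.float32))
    print(nm,len(w),'board xy rect',b[0].T@(np.array(m[0])/1000-b[1]),'mean',b[0].T@(w.mean(0)[:2]-b[1]),'ztop',np.percentile(w[:,2],[50,97]),'expect',t,m[1:])
for nm,c,r,z0 in [('squat',(.456,-.1453),.035,.03),('globe',(.4943,-.2975),.03,.02)]:
    w=cl(c,r,z0,.06);m=cv2.minAreaRect((w[:,:2]*1000).astype(np.float32));print(nm,m[0],w.mean(0))
save('w13c.png',s.p[0:110,80:470],2)
E
```

```text
ink 2062 board xy rect [ 0.0003 -0.0316] mean [ 0.0001 -0.0328] ztop [0.0519 0.0536] expect 0.053 ((43.8313102722168, 44.95234298706055), 18.28019905090332)
eraser 714 board xy rect [0.0011 0.0342] mean [0.0008 0.0332] ztop [0.0196 0.0212] expect 0.02 ((18.795181274414062, 38.8588981628418), 39.38820266723633)
small 1071 board xy rect [0.0003 0.0467] mean [0.0004 0.0465] ztop [0.0543 0.0567] expect 0.057 ((33.07619857788086, 33.526432037353516), 8.57191276550293)
tube 1306 board xy rect [-0.0085 -0.0242] mean [-0.0009 -0.0315] ztop [0.0189 0.0247] expect 0.026 ((58.92518615722656, 70.85990905761719), 10.58281421661377)
squat (455.9349670410156, -144.79327392578125) [ 0.4573 -0.145   0.0373]
globe (493.873779296875, -297.1429748535156) [ 0.4944 -0.2942  0.0431]
```

View pics/w13c.png

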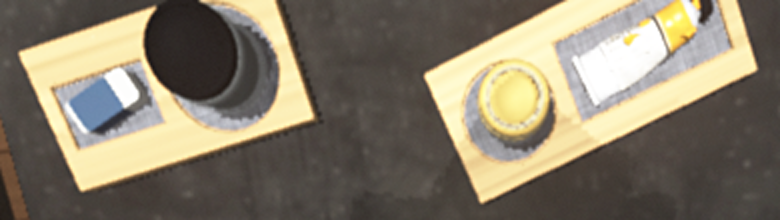

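```bash
python3 -c "
from h import *
o=env.get_obs();print(o['time_s'],abs(o['joint_velocities']).max(),o['force']);print(env.sign_off())"
```

```text
28.35 0.4004130533717746 [0.60767734 0.20086602 0.25066467]
the job is handed in; nothing more can be done
None
```

Both kits are made up and the job was handed in at 28.35 s. No verdict came back, so the figures below are from my own last camera check.

| Item | Board | Position in board frame (mm) | Recess centre (mm) | Top height, measured / expected (mm) |
|---|---|---|---|---|
| Ink jar | short | (0, -32) | (0, -30.5) | 53.6 / 53 |
| Eraser | short | (1, 34) | (0, 35.5) | 19.6 / 20 |
| Small jar | long | (0, 47) | (0, 47.5) | 56.7 / 57 |
| Paint tube | long | about (-1, -31) | (0, -30) | 24.7 / 26 |

- **Angles:** The eraser lies about 14° off its recess and the tube about 5° off. I turned both on purpose to keep the gripper clear of the shelf; the limit is 34°.
- **Bystanders:** The squat jar and the toy globe are within about 1 mm of where they were first measured.
- **Robot:** The gripper is open and clear of everything.
- **Disagreements:** The tube's outline fit in the last picture was spoiled by points from the small jar, giving (-8.5, -24). I used the average of its points instead, and the pictures bear that out. The boards measured 1–2 mm apart from different views, which is within the calibration tolerance.

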